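# Lock the end piece of a two-part serving board with its cam connector

### The arm

A 6-joint arm with a two-finger parallel gripper is mounted at the origin on a cart in front of the work surface, level with it; the furniture and walls round the work are solid. World frame = base frame: x ahead of the robot, y to its left, z up, the work surface at z = 0. Lengths are in m, angles in degrees, forces in N, time in s.
With the tool pointing down it reaches from about 0.3 to 0.75 m from the base axis. Payload 8.5 kg.
Tool frame: the origin (TCP) lies at the very end of the fingers, on their centre line; the grasp point (between the pads) lies 19 mm behind it; z points along the fingers, y is the line along which they close (so a half turn about z gives the same grasp; the last joint's range is limited). The gripper opens to 85 mm and grips with 20 to 120 N. Pads are 22 mm wide; open, the fingers measure 114 mm over their backs; the gripper's body (76 mm by 85 mm) begins 54 mm behind the grasp point. The pads swing forward as they close: fully open they stand 13 mm farther back than shut.
Start: joints at [53.039, 21.807, 74.336, -0, 83.858, -12.336], TCP at [0.229, 0.5, 0.231] pointing down, gripper open.
Joint ranges: [-178.18, 178.18], [-50.72, 133.34], [12.68, 142.11], [-81.47, 261.47], [9.98, 163.14], [-165.26, 165.26]. Speed limits (degrees/s): [136.94, 136.94, 180, 180, 180, 180].

### API

Orientations are given as a 3x3 rotation matrix whose columns are the frame's x, y, z axes.
In Python, from rig import env gives the robot as it stands.
- The arm moves only by the tool move_arm, never from a script. Its argument "plan" is a list of rows, each a list of 7 numbers: the turn, a rotation vector about the tool's x, y, z in degrees, then the shift along the tool's x, y, z in cm, then the gripper command: -1 is shut, 1 is fully open, values between are in proportion. In form: [[ax, ay, az, tx, ty, tz, jaw], ...]. A call has 1 to 5 rows; each row is the pose to reach, as a shift and turn from the pose commanded when the call began, along the tool's axes at that moment; what a row does not reach only later rows make up. A row lasts 1/10 s, in which the tool goes at most 50 mm and 8.59 degrees, less where a joint would pass 70% of its speed; a pose out of reach is approached as far as the arm can. A call with a gripper value outside its range is refused whole. The fingers move at their own pace and stop on an object; "squeeze" is the grip in N (left out, the last holds). Time passes only in rows, so rows that repeat a pose let the fingers close. It gives the time, the measured TCP pose, the force, the opening and the grip force at its end, in the units of the state.
- env.observe(): the state, without advancing time (a new reading comes with each control period).
- env.get_image(name): name is "scene" or "side" or "wrist"; returns a dict with "color" (400x640x3 uint8, red, green, blue), "fov_y" (degrees; the focal length in pixels is half the picture's height over the tangent of half this angle, whatever the lens; pixels are square), "cx", "cy" (the principal point, pixels), "R" (3x3) and "t" (3): a world point X has camera coordinates R X + t. Camera axes: x right, y down, z forward; pixel columns grow to the right and rows downward; lengths in m; the calibration is good to about 2 mm. A picture is of the moment at which its call begins. There is no depth.
- env.close_job(): hands the job in; it is judged then, once.
Trained networks look in a picture, given as the dict that the camera call returned (one of the last four; its "shot" number tells which), for a name from the list of things; names that differ only in an ending like _2 or _b are one class to them, and where a whole thing is asked for, a point or a joint stands for the part that bears it (a point fixed in the world has none). Each returns a list of dicts, best first, with "conf" (0 to 1); they miss things now and then, are a little off and sometimes report something else, mostly with a low value. They report only what shows in the picture. A call takes as long as a camera call. They do not tell look-alikes from the thing itself.
- env.outline_of(target, picture): "mask" (400x640 bool, what is visible of it) and "bbox" ([centre column, centre row, width, height] in pixels, round what is visible of it).
- env.tip_of(target, picture): "pixel" ([column, row] in pixels: a listed point, or the origin of a listed thing).
The state is a dict: "time_s": time; "q": joint angles; "qvel": joint speeds; "joint_efforts": joint torques, N m; "position": TCP position; "tool_rot": TCP orientation; "ft_force": force on the tool from outside, world axes, zero at the start; "wrist_torque": the same for the moment, N m; "grip_width": finger opening in m; "gripper_force": force on a finger pad.
Only numpy, scipy, OpenCV 4.12 (cv2) and the standard library are available. Lean on these libraries where they do the work, as an engineer would, in place of code of your own. Each camera call takes 0.05 s, during which the arm holds its last target. There are 200 camera calls.

### The job

Join the end piece to the serving board with its cam lock: take the cam driver from its stand, set its blade in the slot of the cam disc and turn the disc clockwise until the lock has drawn the end piece tight against the board, without forcing it any further. Let the lock do the drawing: do not touch the end piece with hand or arm, and do not force the driver. Hang the driver back in its stand, upright, and leave the other things where they are.

Things in the scene. Friction and masses are not known exactly. Their poses are not given: they have to be found in the camera images.
- board: The serving board, pale wood, 120 mm (x) by 110 mm (y) by 40 mm high, two dark inlaid lines along y; it lies on the bun tray and does not move. Origin at the centre of its underside, z up. Its joint face is the upright face at y = +55 mm, where the end piece belongs. The cam disc is let into its top at x = 0, y = +30 mm.
- board_joint (a point): Top edge of the board's joint face, in the middle of its width; axes as the board's (y points out of the face, at the end piece).
- cam_slot (a point): Centre of the cam disc's top face, level with the board's top (40 mm above its underside). Silver disc, 38 mm in diameter, its rim 0.5 mm proud, with a dark-floored slot 27 mm long, 4.2 mm wide, 6 mm deep through its centre. x points along the slot, z up; turns with the disc. A red dot marks one end (the blade fits either way round). At the start the slot lies within 0.5 rad of world x.
- end_joint (a point): Top edge of the end piece's joint face, in the middle; axes as the board's. The loose end piece (pale wood, 120 x 50 x 40 mm high) lies on the tray before the board's joint face, its steel bolt and two dowels already in the board's bores, with a gap of 2 to 2.6 mm. The gap is this point's y in the frame of board_joint.
- driver_grip (a point): Centre of the cam driver's upright handle (orange, black): 26 x 26 mm square, flats facing the driver's x and y, 66 mm long, top 35 mm above this point. 36 mm below it is the underside of a dark 40 mm flange, then a 10 mm steel shaft and the blade, 20 mm wide along x, 3 mm thick along y, ending 98 mm below this point. 0.45 kg; stands in its stand, blade down.
- driver_tip (a point): Middle of the end of the driver's blade, on the driver's axis, 98 mm below driver_grip; same axes (x along the blade's width). Play in slot and grip: the hand turns up to 0.5 rad farther than the disc.
- stand: Fixed driver stand, left of the bun tray. Origin at the centre of its underside. Dark steel top plate 70 x 70 x 6 mm, its top 76 mm above the origin, on four posts (heads at x, y = +-29 mm, 2.5 mm above the plate), 80 mm foot. The blade hangs through a 30 mm hole in its centre; the driver rests on its flange, the blade's end 14 mm above the origin.
- stand_seat (a point): Centre of the hole in the stand, at the plate's top.
- jam_jar_1: Jam jar with plum-coloured content and pale lid, 60 mm in diameter, 70 mm high; a bystander. Origin at its underside.
- jam_jar_2: Jam jar with apricot-coloured content and dark blue lid, same size; a bystander. Origin at its underside.
- pastry_mid_2: Small glazed pastry, 86 x 85 x 34 mm; a bystander. Origin at its underside.
- cam_axis (a point): The same point, axes as the board's. The disc turns clockwise from above, at most 1.5 rad: first with 0.05 N m, then 0.1 to 0.25 N m while it draws in the bolt; once the joint is closed the moment climbs steeply (0.3 to 0.35 N m is tight; over 0.5 N m is forced). It closes 0.45 to 1.05 rad from its start, differently each time, and then holds by itself.
Mind the look-alikes: they are no part of the job. What is shaped like the part that bears end_joint but yellow is not meant.

How it is judged (in metres and radians):
On the way, in this order (a step that is already met when the one before it is completed fails the run):
1. the driver's blade is seated in the slot of the cam disc (z of driver_tip in the frame of cam_slot below -0.0025 m and horizontal distance between driver_tip and cam_slot below 0.006 m), for 0.1 s.
2. with the blade in the slot, the lock has drawn the end piece against the board and clamps it (all of step 1 and y of end_joint in the frame of board_joint below 0.001 m and contact force between end_piece_c0 and board above 5 N), for 0.1 s.
At the end, for the whole second after the job is handed in: The gap between end piece and board is under 1 mm and the cam still presses them together (over 5 N) with the driver out; the driver hangs still and upright (0.1 rad) on its flange in the stand (blade end 10 to 18 mm above the stand's underside, within 8 mm of the hole's centre) (y of end_joint in the frame of board_joint below 0.001 m and contact force between end_piece_c0 and board above 5 N and horizontal distance between driver_tip and stand_seat below 0.008 m and z of driver_tip in the frame of stand between 0.01 and 0.018 m and angle between driver_grip's own z axis and vertical below 0.1 rad and linear speed of driver below 0.02 m/s); the robot touches nothing.
It fails at once if the joint is forced: end piece and board pressed together with more than 100 N (contact force between end_piece_c0 and board above 100 N).
It fails at once if the driver is forced: it presses on the disc and the board with more than 75 N in all (contact force between driver and board above 75 N).
It fails at once if the hand or the arm touches the end piece (contact force between any of the fingers, the arm and end_piece above 1 N).
It fails at once if the driver is dropped or tipped over (angle between driver_grip's own z axis and vertical above 0.6 rad).
It fails at once if a bystander is moved by more than 25 mm (distance of any of jam_jar_1, jam_jar_2, pastry_mid_2 from where it was at the start of the episode above 0.025 m).
It also fails if it takes over 67 s, if anything falls off the work surface, if the arm or the gripper's body presses on something with over 40 N, if the wrist force passes 120 N, or if a joint passes its speed limit or range.

## Working session

There is one attempt and no reset: what is moved stays moved. The work goes in short steps, Python scripts to look and compute and a tool call to move; the robot and the scene stay as the last step left them, time stands still between calls to the robot, and variables do not carry over. Pictures are saved under pics/ and viewed, at most 10 in all, crops included, and the job is handed in when it is done.

Besides the shell and the picture viewer there is one more tool, called by a JSON object that holds its "name" and its "arguments". move_arm: Moves the arm, as the interface text tells. Its arguments: {"type":"object","properties":{"plan":{"type":"array"},"squeeze":{"type":"number"}},"required":["plan"]}

```bash
mkdir -p pics; ls; cat > h.py <<'E'
import numpy as np, cv2
from rig import env
def ray(p,px):
    f=200/np.tan(np.radians(p["fov_y"])/2)
    R=np.array(p["R"]);t=np.array(p["t"])
    d=R.T@np.array([(px[0]-p["cx"])/f,(px[1]-p["cy"])/f,1.0])
    return -R.T@t,d
def atz(p,px,z):
    c,d=ray(p,px); return c+d*(z-c[2])/d[2]
def proj(p,X):
    f=200/np.tan(np.radians(p["fov_y"])/2)
    c=np.array(p["R"])@np.array(X)+np.array(p["t"]); return [f*c[0]/c[2]+p["cx"],f*c[1]/c[2]+p["cy"]]
def tri(obs):
    A=np.zeros((3,3));b=np.zeros(3)
    for p,px in obs:
        c,d=ray(p,px);d=d/np.linalg.norm(d);M=np.eye(3)-np.outer(d,d);A+=M;b+=M@c
    return np.linalg.solve(A,b)
def save(n,img): cv2.imwrite("pics/"+n,cv2.cvtColor(img,cv2.COLOR_RGB2BGR))
E
python3 - <<'E'
from h import *
P={n:env.get_image(n) for n in ("scene","side")}
for n,p in P.items(): save(n+"0.png",p["color"]); print(n,p["fov_y"],(-np.array(p["R"]).T@np.array(p["t"])).round(3))
for k in ["cam_slot","board_joint","end_joint","driver_grip","driver_tip","stand_seat","stand","jam_jar_1","jam_jar_2","pastry_mid_2"]:
    for n,p in P.items():
        print(k,n,[(np.round(r["pixel"],1).tolist(),round(r["conf"],2)) for r in env.tip_of(k,p)][:4])
s=env.observe();print(s["time_s"],s["position"],s["tool_rot"],s["grip_width"])
E
```

```text
pics
scene 48.30116922999861 [ 0.1   -0.733  0.521]
side 51.60448698545332 [ 0.203 -0.686  0.559]
cam_slot scene [([328.7, 209.1], 0.41)]
cam_slot side [([321.1, 218.4], 0.58), ([395.1, 260.9], 0.26)]
board_joint scene [([326.5, 204.9], 0.86)]
board_joint side [([320.9, 210.5], 0.6)]
end_joint scene [([326.0, 198.3], 0.98), ([405.9, 292.6], 0.6)]
end_joint side [([321.3, 211.9], 0.87), ([383.4, 320.5], 0.81)]
driver_grip scene [([267.1, 156.2], 0.68)]
driver_grip side [([273.7, 162.7], 0.9)]
driver_tip scene [([272.5, 188.6], 0.93)]
driver_tip side [([274.9, 191.3], 0.84)]
stand_seat scene [([270.9, 170.6], 0.75)]
stand_seat side [([271.2, 172.7], 0.86)]
stand scene [([267.4, 191.0], 0.76)]
stand side [([274.1, 195.2], 0.83), ([396.7, 260.8], 0.33)]
jam_jar_1 scene [([378.1, 258.3], 0.95), ([275.5, 222.0], 0.83)]
jam_jar_1 side [([270.8, 224.3], 0.93), ([363.0, 272.0], 0.58)]
jam_jar_2 scene [([378.1, 258.3], 0.95), ([275.5, 222.0], 0.83)]
jam_jar_2 side [([270.8, 224.3], 0.93), ([363.0, 272.0], 0.58)]
pastry_mid_2 scene [([405.3, 244.6], 0.74)]
pastry_mid_2 side [([394.2, 260.2], 0.95)]
1.1 [0.22915984 0.49997748 0.23132121] [[-9.09045060e-01  4.16697826e-01 -1.95580910e-05]
 [ 4.16697825e-01  9.09045060e-01  2.72303663e-05]
 [ 2.91260205e-05  1.66038160e-05 -9.99999999e-01]] 0.08535917904373154
```

View scene.

View pics/scene0.png

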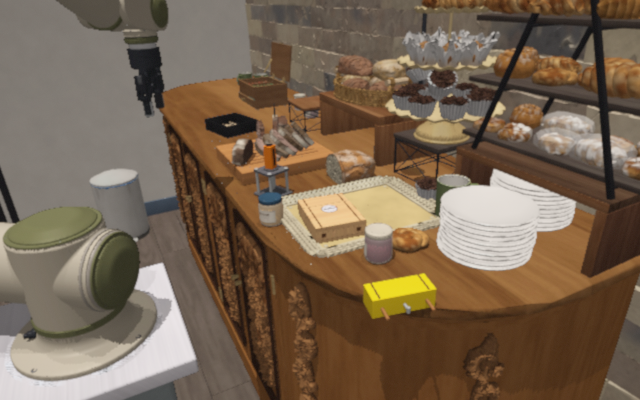

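```bash
python3 - <<'E'
from h import *
s=cv2.imread("pics/scene0.png");d=cv2.imread("pics/side0.png")
a=cv2.resize(s[120:300,230:450],None,fx=2.7,fy=2.7,interpolation=3)
b=cv2.resize(d[130:340,240:440],None,fx=2.7,fy=2.7,interpolation=3)
cv2.imwrite("pics/c.png",cv2.resize(s[120:320,230:490],None,fx=3,fy=3,interpolation=3))
p={n:env.get_image(n) for n in("scene","side")}
for k,z in dict(cam_slot=(328.7,209.1),board_joint=(326.5,204.9),end_joint=(326,198.3),dg=(267.1,156.2),tip=(272.5,188.6),seat=(270.9,170.6),stand=(267.4,191)).items(): pass
O=dict(cam=((328.7,209.1),(321.1,218.4)),bj=((326.5,204.9),(320.9,210.5)),ej=((326,198.3),(321.3,211.9)),dg=((267.1,156.2),(273.7,162.7)),tip=((272.5,188.6),(274.9,191.3)),seat=((270.9,170.6),(271.2,172.7)),stand=((267.4,191),(274.1,195.2)),jA=((378.1,258.3),(363,272)),jB=((275.5,222),(270.8,224.3)),pas=((405.3,244.6),(394.2,260.2)))
Z=dict(dg=.12,tip=.014,seat=.076,stand=0,cam=.05,bj=.05,ej=.05)
for k,(u,v) in O.items():
  z=Z.get(k,0.0)
  print(k,atz(p["scene"],u,z).round(3),atz(p["side"],v,z).round(3),tri([(p["scene"],u),(p["side"],v)]).round(3))
E
```

```text
cam [0.531 0.11  0.05 ] [0.531 0.114 0.05 ] [0.532 0.112 0.05 ]
bj [0.537 0.133 0.05 ] [0.546 0.15  0.05 ] [0.568 0.198 0.018]
ej [0.554 0.167 0.05 ] [0.544 0.143 0.05 ] [0.52  0.092 0.086]
dg [0.474 0.353 0.12 ] [0.485 0.334 0.12 ] [0.505 0.427 0.086]
tip [0.488 0.372 0.014] [0.492 0.371 0.014] [ 0.5    0.404 -0.002]
seat [0.482 0.355 0.076] [0.485 0.369 0.076] [0.49  0.382 0.068]
stand [0.48  0.394 0.   ] [0.49  0.374 0.   ] [ 0.502  0.442 -0.029]
jA [ 0.558 -0.063  0.   ] [ 0.557 -0.056  0.   ] [ 0.558 -0.059 -0.   ]
jB [0.429 0.204 0.   ] [0.433 0.219 0.   ] [ 0.44   0.241 -0.017]
pas [ 0.641 -0.046  0.   ] [ 0.641 -0.047  0.   ] [ 0.642 -0.046 -0.   ]
```

The scene shows the driver (orange handle) in its stand at about (270,165). The board with its end piece is at (330,215), the jars at (270,208) and (378,243), and the pastry at (408,238). There are two end-piece candidates: the pale one at (326,200), against the board, and the yellow one at (400,293). The pale one is meant, since the yellow one is the named look-alike.

{"name": "move_arm", "arguments": {"plan": [[0, 0, 0, -5, -0.3, -1, 1], [0, 0, 0, -10, -0.6, -2, 1], [0, 0, 0, -15, -1, -3, 1], [0, 0, 0, -20, -1.3, -3, 1], [0, 0, 0, -24, -1.6, -3, 1]]}}

```text
time_s: 1.7
position: [0.4427, 0.384, 0.2617]
tool_rot: [[-0.909, 0.417, 0.001], [0.417, 0.909, 0.0], [-0.001, 0.001, -1.0]]
ft_force: [0.7, -0.2, -0.3]
grip_width: 0.0856
gripper_force: 0.0
```

```bash
python3 - <<'E'
from h import *
p=env.get_image("wrist");save("w1.png",p["color"]);print(p["fov_y"],(-np.array(p["R"]).T@np.array(p["t"])).round(3))
for k,z in dict(driver_grip=.112,driver_tip=.014,stand_seat=.076,stand=0,cam_slot=.05,end_joint=.05,board_joint=.05,jam_jar_2=0).items():
    print(k,[(np.round(r["pixel"],1).tolist(),round(r["conf"],2),atz(p,r["pixel"],z).round(4)) for r in env.tip_of(k,p)][:2])
s=env.observe();print(s["time_s"],s["position"],s["tool_rot"].round(3))
E
```

```text
69.99959697925208 [0.366 0.419 0.404]
driver_grip [([326.5, 227.0], 0.88, array([0.4854, 0.3706, 0.112 ])), ([159.0, 358.2], 0.3, array([0.5653, 0.0901, 0.112 ]))]
driver_tip []
stand_seat [([324.6, 217.2], 0.83, array([0.487, 0.368, 0.076]))]
stand [([328.7, 199.7], 0.69, array([0.492 , 0.3733, 0.    ]))]
cam_slot [([191.7, 297.6], 0.6, array([0.5309, 0.1324, 0.05  ])), ([326.6, 227.6], 0.59, array([0.5115, 0.3601, 0.05  ]))]
end_joint []
board_joint [([205.2, 299.8], 0.57, array([0.5426, 0.1484, 0.05  ]))]
jam_jar_2 [([209.6, 200.5], 0.88, array([0.419 , 0.2114, 0.    ])), ([121.6, 327.4], 0.78, array([ 0.5556, -0.0545,  0.    ]))]
2.15 [0.43968656 0.38614189 0.26158859] [[-0.91   0.415  0.   ]
 [ 0.415  0.91   0.   ]
 [-0.     0.    -1.   ]]
```

View pics/w1.png

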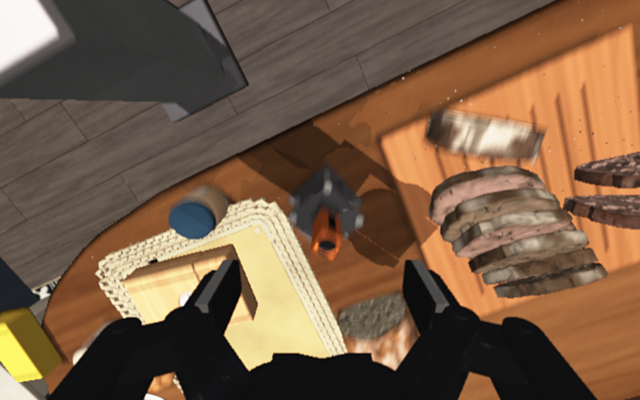

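View pics/c.png

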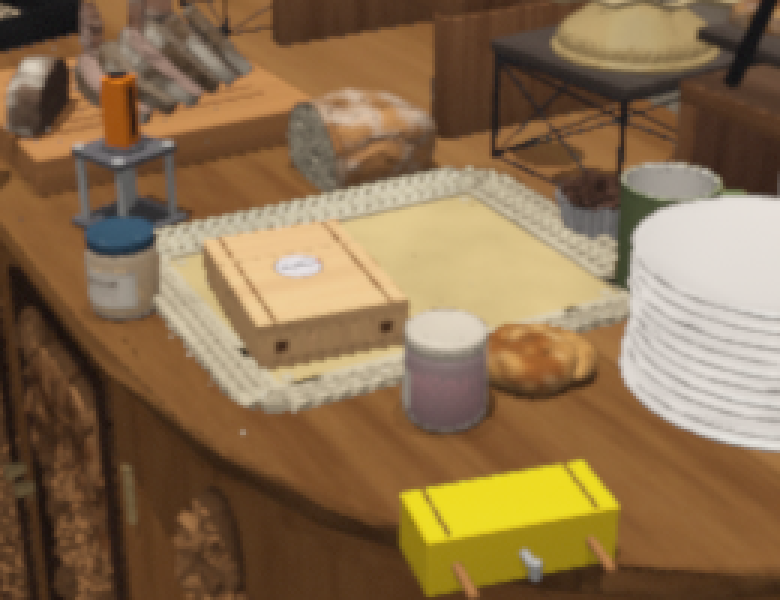

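The pale end piece sits behind the disc, at crop (265,235). The yellow block at crop (510,520) is the look-alike. The wrist view shows the driver handle at (326,235) and the stand at (328,200). I'll go above the driver.

{"name": "move_arm", "arguments": {"plan": [[0, 0, 0, -3, 0.2, 2, 1], [0, 0, 0, -4.9, 0.3, 5, 1], [0, 0, 0, -4.9, 0.3, 6, 1], [0, 0, 0, -4.9, 0.3, 6, 1]]}}

```text
time_s: 2.55
position: [0.4854, 0.3679, 0.2]
tool_rot: [[-0.909, 0.416, -0.003], [0.416, 0.909, -0.001], [0.002, -0.002, -1.0]]
ft_force: [0.3, 1.0, -0.7]
grip_width: 0.0853
gripper_force: 0.0
```

```bash
python3 - <<'E'
from h import *
p=env.get_image("wrist");save("w2.png",cv2.resize(p["color"][150:400,180:500],None,fx=2.4,fy=2.4,interpolation=2))
sc=env.get_image("scene")
save("s2.png",cv2.resize(sc["color"][130:215,230:310],None,fx=7,fy=7,interpolation=2))
for k,z in dict(driver_grip=.112,stand_seat=.076,stand=0,cam_slot=.05,board_joint=.05).items():
    print(k,[(np.round(r["pixel"],1).tolist(),round(r["conf"],2),atz(p,r["pixel"],z).round(4)) for r in env.tip_of(k,p)][:2])
s=env.observe();print(s["time_s"],s["position"],s["tool_rot"].round(3),s["q"])
t=s["position"].copy();t[2]=.147;print(proj(p,t))
E
```

```text
driver_grip [([324.0, 209.6], 0.66, array([0.4868, 0.3694, 0.112 ]))]
stand_seat []
stand [([325.7, 176.9], 0.7, array([0.4862, 0.3726, 0.    ]))]
cam_slot [([164.0, 301.7], 0.97, array([0.5355, 0.1316, 0.05  ])), ([184.3, 296.9], 0.16, array([0.54  , 0.1583, 0.05  ]))]
board_joint [([181.5, 299.8], 0.74, array([0.5421, 0.1528, 0.05  ]))]
2.9 [0.48628991 0.36813689 0.20234165] [[-0.909  0.416  0.002]
 [ 0.416  0.909  0.001]
 [-0.001  0.001 -1.   ]] [ 2.60190560e+01  2.89934045e+01  6.71664172e+01  1.05901135e-03
  8.37435002e+01 -3.93922846e+01]
[np.float64(322.4842089485525), np.float64(225.79697553387024)]
```

View pics/w2.png

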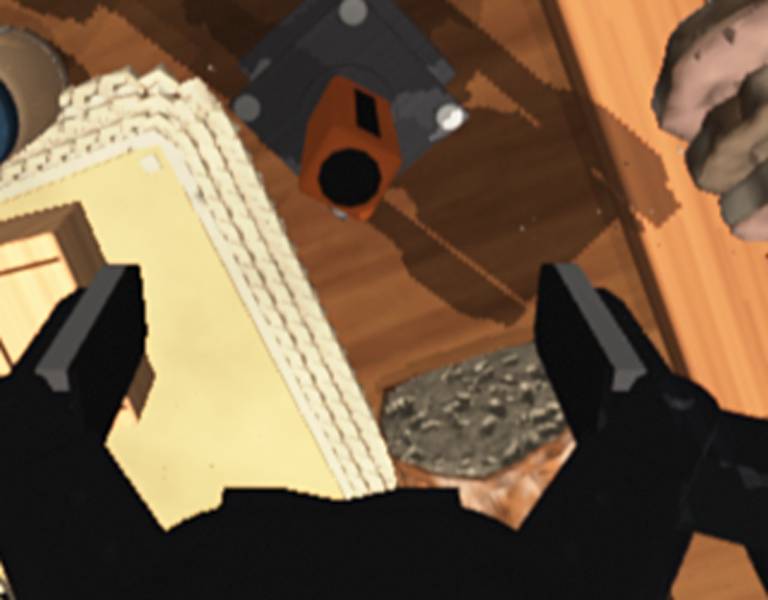

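```bash
cat >> h.py <<'E'
from scipy.optimize import minimize
def orange(p):
    hs=cv2.cvtColor(p["color"],cv2.COLOR_RGB2HSV)
    return hs
def boxhull(p,x,y,yaw,z0,z1,hx,hy):
    c,s=np.cos(yaw),np.sin(yaw)
    pts=[proj(p,[x+c*a-s*b,y+s*a+c*b,z]) for a in(-hx,hx) for b in(-hy,hy) for z in(z0,z1)]
    return cv2.convexHull(np.array(pts,np.float32))
def iou_hull(A,h):
    inter,_=cv2.intersectConvexConvex(A,h); return inter/(cv2.contourArea(A)+cv2.contourArea(h)-inter)
E
python3 - <<'E'
from h import *
p=env.get_image("wrist")
hs=cv2.cvtColor(p["color"],cv2.COLOR_RGB2HSV)
m=((hs[...,0]<14)&(hs[...,1]>190)&(hs[...,2]>60)).astype(np.uint8)
roi=np.zeros_like(m);roi[170:250,295:355]=1;m&=roi
n,l,st,_=cv2.connectedComponentsWithStats(m);i=1+st[1:,4].argmax();print(st[i])
ys,xs=np.where(l==i);A=cv2.convexHull(np.stack([xs,ys],1).astype(np.float32))
best=[]
for y0 in np.radians(np.arange(-45,45,9)):
    r=minimize(lambda v:-iou_hull(A,boxhull(p,v[0],v[1],v[2],.081,.147,.013,.013)),[.486,.369,y0],method="Nelder-Mead",options=dict(initial_simplex=[[.486,.369,y0],[.49,.369,y0],[.486,.373,y0],[.486,.369,y0+.15]]))
    best.append((r.fun.round(4),r.x[:2].round(4),np.degrees(r.x[2]).round(1)))
for b in sorted(best,key=lambda b:b[0])[:5]: print(b)
E
```

```text
[ 303  181   42   59 1072]
(np.float64(-0.8812), array([0.4852, 0.3699]), np.float64(-40.7))
(np.float64(-0.8812), array([0.4852, 0.3699]), np.float64(-40.7))
(np.float64(-0.8812), array([0.4852, 0.3699]), np.float64(-40.7))
(np.float64(-0.8812), array([0.4852, 0.3699]), np.float64(-40.7))
(np.float64(-0.8812), array([0.4852, 0.3699]), np.float64(49.3))
```

View pics/s2.png

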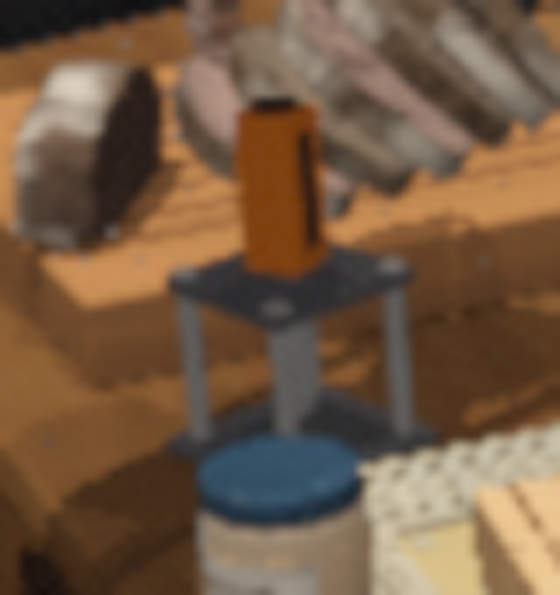

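The scene crop shows the handle with its black-striped face to the right and the blade broad-side to the camera under the plate at (293,370). The driver's x axis is therefore at about -40° azimuth, so I'll grip across its y flats.

{"name": "move_arm", "arguments": {"plan": [[0, 0, 8, 0.1, 0.1, 0, 1], [0, 0, 16, 0.1, 0.1, 2, 1], [0, 0, 16, 0.1, 0.1, 5, 1], [0, 0, 16, 0.1, 0.1, 8, 1], [0, 0, 16, 0.1, 0.1, 10.3, 1]]}}

```text
time_s: 3.45
position: [0.4855, 0.3689, 0.097]
tool_rot: [[-0.759, 0.651, -0.001], [0.651, 0.759, -0.0], [0.0, -0.001, -1.0]]
ft_force: [0.8, 0.5, 0.2]
grip_width: 0.0854
gripper_force: 0.0
```

{"name": "move_arm", "arguments": {"plan": [[0, 0, 0, 0, 0, 0, 0.3], [0, 0, 0, 0, 0, 0, -0.2], [0, 0, 0, 0, 0, 0, -0.6], [0, 0, 0, 0, 0, 0, -1], [0, 0, 0, 0, 0, 0, -1]], "squeeze": 60}}

```text
time_s: 3.95
position: [0.4869, 0.3694, 0.1002]
tool_rot: [[-0.759, 0.651, 0.003], [0.651, 0.759, 0.002], [-0.002, 0.003, -1.0]]
ft_force: [-0.3, 0.0, 6.4]
grip_width: 0.0273
gripper_force: 56.6
```

```bash
python3 - <<'E'
from h import *
s=env.observe();print({k:np.round(s[k],3).tolist() for k in("time_s","position","tool_rot","ft_force","wrist_torque","grip_width","gripper_force")})
E
```

```text
{'time_s': 3.95, 'position': [0.487, 0.369, 0.1], 'tool_rot': [[-0.759, 0.651, 0.003], [0.651, 0.759, 0.002], [-0.002, 0.003, -1.0]], 'ft_force': [-0.345, 0.034, 6.419], 'wrist_torque': [-0.136, -0.005, -0.014], 'grip_width': 0.027, 'gripper_force': 56.607}
```

{"name": "move_arm", "arguments": {"plan": [[0, 0, 0, 0, 0, 0, -1], [0, 0, 0, 0, 0, -1, -1], [0, 0, 0, 0, 0, -4, -1], [0, 0, 0, 0, 0, -8, -1], [0, 0, 0, 0, 0, -10, -1]], "squeeze": 80}}

```text
time_s: 4.45
position: [0.4864, 0.3694, 0.2022]
tool_rot: [[-0.759, 0.651, 0.004], [0.651, 0.759, 0.002], [-0.002, 0.004, -1.0]]
ft_force: [-0.0, 1.3, -4.2]
grip_width: 0.0259
gripper_force: 77.4
```

```bash
python3 - <<'E'
from h import *
p=env.get_image("wrist");sc=env.get_image("scene")
for k,z in dict(cam_slot=.05,board_joint=.05,end_joint=.05).items():
    print(k,[(np.round(r["pixel"],1).tolist(),round(r["conf"],2),atz(p,r["pixel"],z).round(4)) for r in env.tip_of(k,p)][:2])
s=env.observe();print({k:np.round(s[k],3).tolist() for k in("time_s","position","tool_rot","ft_force","wrist_torque","grip_width","gripper_force")})
a=cv2.resize(p["color"],None,fx=.9,fy=.9);b=cv2.resize(sc["color"][100:220,220:300],None,fx=3,fy=3)
c=np.zeros((360,576+240,3),np.uint8);c[:,:576]=a;c[:,576:]=b;save("w3.png",c[:,:800])
E
```

```text
cam_slot [([200.8, 320.0], 0.71, array([0.5189, 0.1404, 0.05  ]))]
board_joint []
end_joint [([322.8, 270.8], 0.18, array([0.5652, 0.3043, 0.05  ]))]
{'time_s': 4.7, 'position': [0.485, 0.369, 0.197], 'tool_rot': [[-0.759, 0.651, -0.003], [0.651, 0.759, -0.001], [0.001, -0.003, -1.0]], 'ft_force': [-0.517, -0.012, -4.956], 'wrist_torque': [-0.0, -0.026, -0.037], 'grip_width': 0.026, 'gripper_force': 77.347}
```

View pics/w3.png

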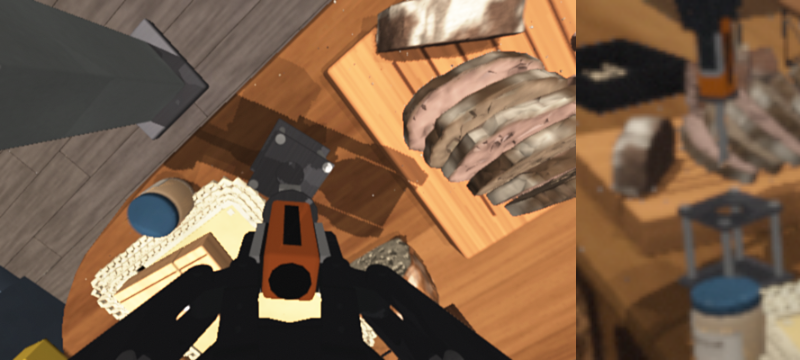

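The driver is lifted: the handle is in the jaws at (290,250) and the empty stand is at (290,160). Next I carry it over the board with the blade turned near world x, keeping the tip beyond the disc so the wrist camera can see the slot.

{"name": "move_arm", "arguments": {"plan": [[0, 0, -8, -4, -2, -1, -1], [0, 0, -16, -8.4, -4.1, -1, -1], [0, 0, -24, -12.8, -6.2, -1, -1], [0, 0, -32, -17.2, -8.3, -1, -1], [0, 0, -40.6, -21, -10.2, 0, -1]]}}

```text
time_s: 5.2
position: [0.5794, 0.153, 0.1975]
tool_rot: [[-1.0, 0.0, -0.001], [0.0, 1.0, -0.0], [0.001, -0.0, -1.0]]
ft_force: [1.2, 0.6, -4.4]
grip_width: 0.026
gripper_force: 77.6
```

```bash
python3 - <<'E'
from h import *
p=env.get_image("wrist");p=env.get_image("wrist");save("w4full.png",p["color"])
for k,z in dict(cam_slot=.05,board_joint=.05,end_joint=.05,driver_tip=.11).items():
    print(k,[(np.round(r["pixel"],1).tolist(),round(r["conf"],2),atz(p,r["pixel"],z).round(4)) for r in env.tip_of(k,p)][:2])
s=env.observe();print({k:np.round(s[k],3).tolist() for k in("time_s","position","tool_rot","ft_force","wrist_torque","grip_width")})
E
```

```text
cam_slot [([300.2, 148.9], 0.71, array([0.5381, 0.1251, 0.05  ]))]
board_joint [([322.3, 154.3], 0.84, array([0.5433, 0.1472, 0.05  ]))]
end_joint [([327.4, 149.7], 0.93, array([0.5386, 0.1522, 0.05  ]))]
driver_tip [([320.9, 204.0], 0.64, array([0.5755, 0.1464, 0.11  ]))]
{'time_s': 5.5, 'position': [0.578, 0.156, 0.198], 'tool_rot': [[-1.0, 0.006, -0.002], [0.006, 1.0, 0.0], [0.002, 0.0, -1.0]], 'ft_force': [0.484, 0.009, -5.483], 'wrist_torque': [0.056, -0.028, -0.003], 'grip_width': 0.026}
```

View pics/w4full.png

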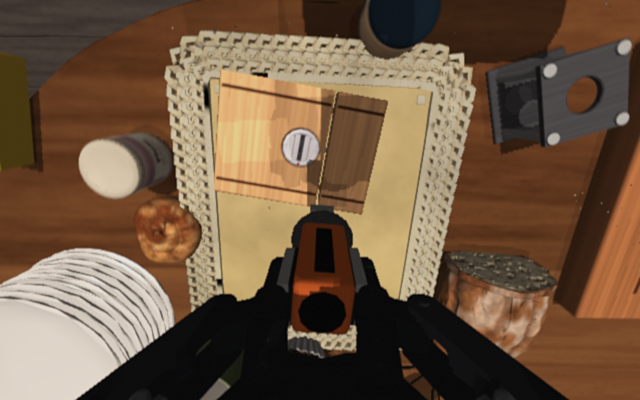

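The disc is at (300,147) with its slot near-vertical in the image (near world x). The gap line is at (327,150), the driver handle at (322,265), and the stand at (580,95). Now I measure the slot angle and the camera bias.

```bash
cat >> h.py <<'E'
def slot(p,c0,zt,r=19,show=None):
    """rectify a 50 mm window of plane z=zt around c0 (world), 10 px/mm; cols=+x, rows=-y ... returns disc centre, slot angle"""
    N=500;k=.1e-3
    src=[];dst=[[0,0],[N,0],[N,N],[0,N]]
    for u,v in dst: src.append(proj(p,[c0[0]+(u-N/2)*k,c0[1]-(v-N/2)*k,zt]))
    M=cv2.getPerspectiveTransform(np.float32(src),np.float32(dst))
    w=cv2.warpPerspective(p["color"],M,(N,N),flags=cv2.INTER_CUBIC)
    if show: save(show,w)
    hs=cv2.cvtColor(w,cv2.COLOR_RGB2HSV)
    m=((hs[...,1]<60)).astype(np.uint8)
    n,l,st,ce=cv2.connectedComponentsWithStats(m);i=1+st[1:,4].argmax()
    pts=np.stack(np.where(l==i)[::-1],1).astype(np.float32)
    h=cv2.convexHull(pts);e=cv2.fitEllipse(h)
    g=cv2.cvtColor(w,cv2.COLOR_RGB2GRAY).astype(float)
    yy,xx=np.mgrid[:N,:N];ins=np.hypot(xx-e[0][0],yy-e[0][1])<160
    thr=(np.percentile(g[ins],5)+np.percentile(g[ins],70))/2
    d=((g<thr)&ins).astype(np.uint8);n,l,st,ce=cv2.connectedComponentsWithStats(d);i=1+st[1:,4].argmax()
    q=np.stack(np.where(l==i)[::-1],1).astype(np.float32);rc=cv2.minAreaRect(q)
    mu=q.mean(0);v=np.linalg.svd(q-mu,full_matrices=False)[2][0]
    W=lambda u:np.array([c0[0]+(u[0]-N/2)*k,c0[1]-(u[1]-N/2)*k]).round(4)
    return dict(disc=W(e[0]),dia=np.round(e[1],0)/10,slot=W(mu),ang=round(float(np.degrees(np.arctan(-v[1]/v[0]))),1),rect=np.round(rc[1],0)/10)
E
python3 - <<'E'
from h import *
p=env.get_image("wrist");s=env.observe();T=s["position"];print(T,s["tool_rot"].round(4))
print("cam",(-np.array(p["R"]).T@np.array(p["t"])).round(4))
for z in(.048,.052): print(z,slot(p,[.538,.125],z,show="rect%d.png"%(z*1000)))
# handle top circle
g=cv2.cvtColor(p["color"],cv2.COLOR_RGB2GRAY);roi=g[285:340,296:350]
hs=cv2.cvtColor(p["color"],cv2.COLOR_RGB2HSV);o=((hs[...,0]<14)&(hs[...,1]>190)&(hs[...,2]>60))
ys,xs=np.where(o[215:345,285:360]);print("orange bbox",xs.min()+285,xs.max()+285,ys.min()+215,ys.max()+215)
d=(roi<40).astype(np.uint8);n,l,st,ce=cv2.connectedComponentsWithStats(d)
for i in range(1,n):
  if st[i,4]>200: c=ce[i]+[296,285];print("circ",c,st[i],atz(p,c,T[2]+.047).round(4))
print(proj(p,[T[0],T[1],T[2]+.047]))
E
```

```text
[0.57825213 0.15625096 0.19793324] [[-1.0e+00  5.1e-03 -1.1e-03]
 [ 5.1e-03  1.0e+00  2.0e-04]
 [ 1.1e-03  2.0e-04 -1.0e+00]]
cam [0.4946 0.1566 0.3403]
0.048 {'disc': array([0.5373, 0.125 ]), 'dia': array([37.5, 37.6]), 'slot': array([0.5373, 0.1249], dtype=float32), 'ang': -10.8, 'rect': array([27. ,  4.7])}
0.052 {'disc': array([0.5367, 0.1255]), 'dia': array([36.9, 37.1]), 'slot': array([0.5367, 0.1253], dtype=float32), 'ang': -10.8, 'rect': array([26.6,  4.6])}
orange bbox 291 354 223 333
circ [321.86406545 312.12460667] [   2    6   49   42 1589] [0.5737 0.1563 0.2449]
[np.float64(321.8143580352978), np.float64(321.2380712437858)]
```

View pics/rect52.png

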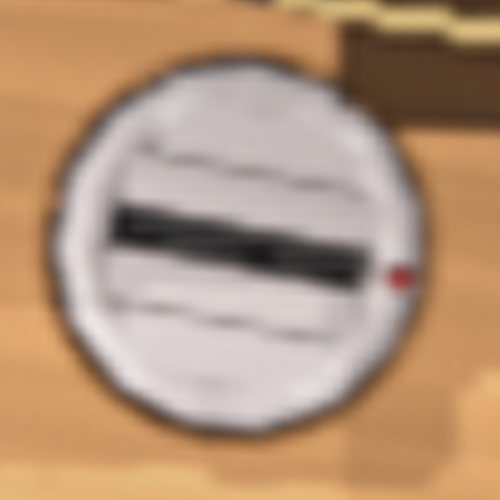

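```bash
python3 - <<'E'
from h import *
p=env.get_image("wrist");T=env.observe()["position"]
hs=cv2.cvtColor(p["color"],cv2.COLOR_RGB2HSV);o=((hs[...,0]<14)&(hs[...,1]>150)&(hs[...,2]>50))
for r in (250,270,290,300,305,310,315,320,325,330,333): 
  x=np.where(o[r,285:360])[0]+285;print(r,x.min(),x.max(),end="; ")
print()
for d in(0,.0015,.003,.0045,.006):
  for h in(.044,.047,.050):
    print(d,h,[np.round(proj(p,[T[0]-d+a,T[1]+b,T[2]+h]),1).tolist() for a,b in((.013,-.013),(.013,.013),(-.013,.013),(0,0))])
E
```

```text
250 299 347; 270 296 351; 290 293 354; 300 292 353; 305 292 352; 310 292 351; 315 291 351; 320 291 350; 325 293 348; 330 296 347; 333 332 344; 
0 0.044 [[291.7, 340.6], [351.4, 340.4], [353.3, 289.7], [321.4, 316.0]]
0 0.047 [[291.0, 346.1], [352.1, 345.8], [354.1, 294.3], [321.4, 321.1]]
0 0.05 [[290.3, 351.8], [352.9, 351.6], [354.9, 299.2], [321.4, 326.5]]
0.0015 0.044 [[291.6, 337.9], [351.5, 337.6], [353.4, 286.5], [321.4, 313.1]]
0.0015 0.047 [[290.9, 343.3], [352.2, 343.1], [354.2, 291.1], [321.4, 318.2]]
0.0015 0.05 [[290.2, 349.0], [353.0, 348.8], [355.0, 295.9], [321.4, 323.4]]
0.003 0.044 [[291.5, 335.1], [351.6, 334.9], [353.5, 283.4], [321.4, 310.2]]
0.003 0.047 [[290.8, 340.5], [352.3, 340.3], [354.3, 287.9], [321.4, 315.1]]
0.003 0.05 [[290.0, 346.2], [353.1, 345.9], [355.2, 292.6], [321.4, 320.4]]
0.0045 0.044 [[291.3, 332.3], [351.7, 332.1], [353.6, 280.2], [321.4, 307.2]]
0.0045 0.047 [[290.6, 337.7], [352.5, 337.4], [354.4, 284.6], [321.4, 312.1]]
0.0045 0.05 [[289.9, 343.3], [353.2, 343.1], [355.3, 289.3], [321.4, 317.3]]
0.006 0.044 [[291.2, 329.5], [351.8, 329.3], [353.7, 276.9], [321.4, 304.2]]
0.006 0.047 [[290.5, 334.9], [352.6, 334.6], [354.6, 281.3], [321.3, 309.1]]
0.006 0.05 [[289.7, 340.4], [353.3, 340.2], [355.4, 285.9], [321.3, 314.2]]
```

{"name": "move_arm", "arguments": {"plan": [[0, 0, 2.5, 2, -1.6, 0, -1], [0, 0, 5.5, 3.73, -3.18, 1, -1], [0, 0, 5.5, 3.73, -3.18, 3, -1], [0, 0, 5.5, 3.73, -3.18, 5, -1], [0, 0, 5.5, 3.73, -3.18, 5.3, -1]]}}

```text
time_s: 6.1
position: [0.54, 0.1244, 0.1437]
tool_rot: [[-0.995, 0.101, -0.004], [0.101, 0.995, -0.0], [0.004, -0.0, -1.0]]
ft_force: [0.1, 0.0, -3.5]
grip_width: 0.0252
gripper_force: 77.8
```

```bash
python3 - <<'E'
from h import *
p=env.get_image("wrist");sc=env.get_image("scene");sd=env.get_image("side")
s=env.observe();print({k:np.round(s[k],4).tolist() for k in("time_s","position","tool_rot","ft_force","wrist_torque")})
for n,q in(("w",p),("sc",sc),("sd",sd)):
  for k in("driver_tip","cam_slot"): print(n,k,[(np.round(r["pixel"],1).tolist(),round(r["conf"],2)) for r in env.tip_of(k,q)][:2])
for n,q in(("sc",sc),("sd",sd)): print(n,"pred disc",np.round(proj(q,[.5373,.125,.048]),1),"tip",np.round(proj(q,[.5373,.125,s["position"][2]-.0855]),1))
a=cv2.resize(sc["color"][165:235,290:370],(400,350),interpolation=2);b=cv2.resize(sd["color"][170:240,280:360],(400,350),interpolation=2)
save("m5.png",np.hstack([a,b]))
E
```

```text
{'time_s': 6.25, 'position': [0.5416, 0.1242, 0.1462], 'tool_rot': [[-0.9949, 0.1006, 0.0011], [0.1006, 0.9949, 0.0], [-0.001, 0.0001, -1.0]], 'ft_force': [0.0387, -0.1704, -4.6229], 'wrist_torque': [-0.016, 0.0019, -0.0297]}
w driver_tip [([320.5, 207.1], 0.62)]
w cam_slot []
sc driver_tip []
sc cam_slot [([328.4, 208.2], 0.5)]
sd driver_tip [([326.1, 214.0], 0.59)]
sd cam_slot [([320.9, 216.4], 0.46)]
sc pred disc [328.  206.9] tip [327.9 202.2]
sd pred disc [321.5 216.4] tip [321.4 211.9]
```

View pics/m5.png

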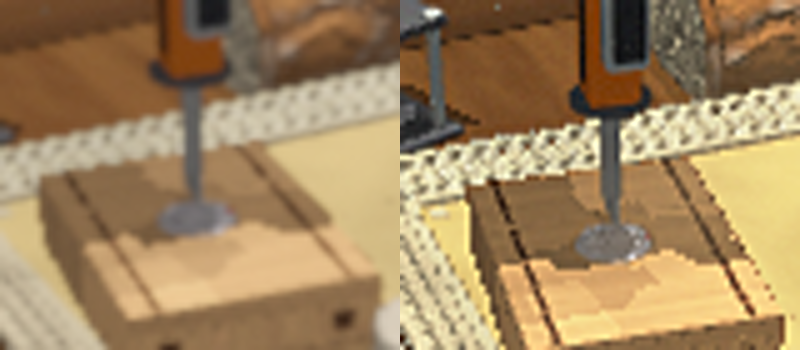

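Both views (scene crop (195,205), side crop (612,220)) show the blade end right over the disc. Descending gently.

{"name": "move_arm", "arguments": {"plan": [[0, 0, 0, 0, 0, 0.5, -1], [0, 0, 0, 0, 0, 0.8, -1], [0, 0, 0, 0, 0, 1.0, -1], [0, 0, 0, 0, 0, 1.2, -1], [0, 0, 0, 0, 0, 1.2, -1]]}}

```text
time_s: 7.05
position: [0.5412, 0.1236, 0.1331]
tool_rot: [[-0.995, 0.101, -0.001], [0.101, 0.995, 0.0], [0.001, -0.0, -1.0]]
ft_force: [-0.2, -0.6, -4.6]
grip_width: 0.0255
gripper_force: 77.8
```

{"name": "move_arm", "arguments": {"plan": [[0, 0, 0, 0, 0.07, 0.1, -1], [0, 0, 0, 0, 0.07, 0.2, -1], [0, 0, 0, 0, 0.07, 0.3, -1], [0, 0, 0, 0, 0.07, 0.3, -1]]}}

```text
time_s: 7.45
position: [0.5418, 0.1244, 0.1316]
tool_rot: [[-0.995, 0.101, 0.002], [0.101, 0.995, 0.0], [-0.002, 0.0, -1.0]]
ft_force: [-2.2, -0.1, 5.8]
grip_width: 0.0253
gripper_force: 78.8
```

```bash
cat > st.py <<'E'
from h import *
s=env.observe();print({k:np.round(s[k],4).tolist() for k in("time_s","position","ft_force","wrist_torque","gripper_force")},"az",np.degrees(np.arctan2(s["tool_rot"][1][1],s["tool_rot"][0][1])).round(2)-90)
E
python3 st.py
```

```text
{'time_s': 7.45, 'position': [0.5418, 0.1244, 0.1316], 'ft_force': [-2.1589, -0.0583, 5.7942], 'wrist_torque': [0.0519, 0.4604, 0.0257], 'gripper_force': 78.8417} az -5.810000000000002
```

{"name": "move_arm", "arguments": {"plan": [[0, 0, 1.5, 0, 0.0, 0.05, -1], [0, 0, 3, 0, 0.0, 0.05, -1], [0, 0, 3, 0, 0.05, 0.05, -1], [0, 0, 0, 0, 0.05, 0.05, -1], [0, 0, 0, 0, 0.0, 0.05, -1]]}}

```text
time_s: 7.95
position: [0.5421, 0.1245, 0.1316]
tool_rot: [[-0.995, 0.1, 0.003], [0.1, 0.995, 0.0], [-0.003, 0.001, -1.0]]
ft_force: [-2.1, 1.6, 8.6]
grip_width: 0.0253
gripper_force: 79.2
```

{"name": "move_arm", "arguments": {"plan": [[0, 0, 0, 0, -0.05, 0, -1], [0, 0, 3, 0, -0.05, 0, -1], [0, 0, 3, 0, -0.1, 0, -1], [0, 0, 0, 0, -0.1, 0, -1], [0, 0, -3, 0, -0.05, 0, -1]]}}

```text
time_s: 8.45
position: [0.5423, 0.124, 0.1316]
tool_rot: [[-0.999, 0.047, 0.004], [0.047, 0.999, 0.0], [-0.004, 0.001, -1.0]]
ft_force: [0.0, 0.9, 7.5]
grip_width: 0.0254
gripper_force: 79.3
```

```bash
python3 st.py; python3 - <<'E'
from h import *
p=env.get_image("wrist");sd=env.get_image("side");sc=env.get_image("scene")
w=cv2.resize(p["color"][190:345,270:375],None,fx=3.8,fy=3.8,interpolation=2)
a=cv2.resize(sc["color"][175:225,305:355],(395,295),interpolation=2);b=cv2.resize(sd["color"][185:235,297:347],(395,294),interpolation=2)
save("m6.png",np.hstack([w[:589],np.vstack([a,b])]))
E
```

```text
{'time_s': 8.45, 'position': [0.5423, 0.124, 0.1316], 'ft_force': [0.0019, 0.9487, 7.524], 'wrist_torque': [0.0655, 0.2082, -0.0494], 'gripper_force': 79.2879} az -2.700000000000003
```

View pics/m6.png

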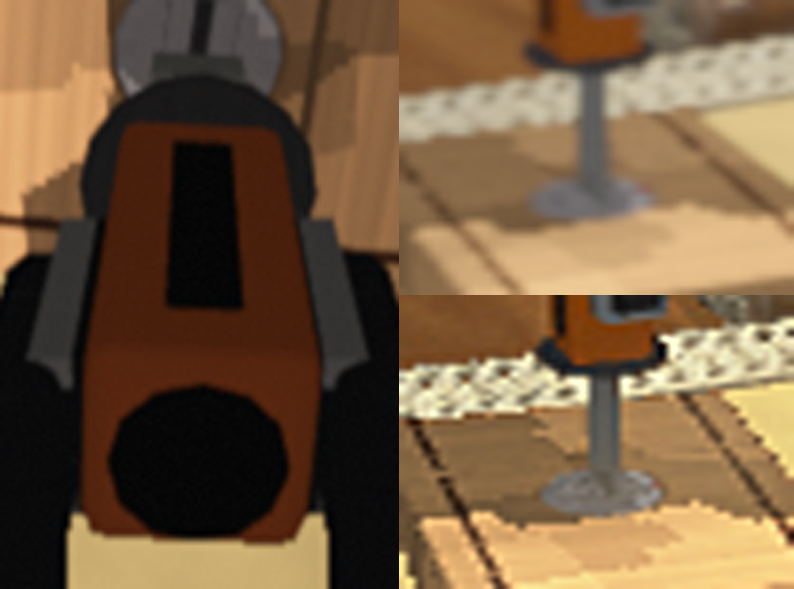

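The wrist crop shows the disc's slot at (200,30), leaning slightly right of the driver, so the blade rests on the disc with a yaw error of some degrees. I'll sweep the yaw clockwise under light pressure.

{"name": "move_arm", "arguments": {"plan": [[0, 0, 2, 0, 0.05, 0, -1], [0, 0, 4, 0, 0.05, 0, -1], [0, 0, 6, 0, 0.05, 0, -1], [0, 0, 8, 0, 0.05, 0.02, -1], [0, 0, 10, 0, 0.05, 0.02, -1]]}}

```text
time_s: 9.1
position: [0.5425, 0.1242, 0.1315]
tool_rot: [[-0.975, 0.223, 0.004], [0.223, 0.975, -0.0], [-0.004, 0.001, -1.0]]
ft_force: [-1.0, -0.9, 8.0]
grip_width: 0.0252
gripper_force: 78.5
```

```bash
python3 st.py
```

```text
{'time_s': 9.1, 'position': [0.5425, 0.1242, 0.1315], 'ft_force': [-1.0088, -0.8506, 7.9535], 'wrist_torque': [-0.2282, 0.1599, 0.0469], 'gripper_force': 78.5413} az -12.89
```

{"name": "move_arm", "arguments": {"plan": [[0, 0, -3, 0, 0.1, 0, -1], [0, 0, -3, 0, 0.2, 0, -1], [0, 0, -3, 0, 0.2, 0, -1]]}}

```text
time_s: 9.4
position: [0.543, 0.1253, 0.1316]
tool_rot: [[-0.985, 0.17, 0.004], [0.17, 0.985, -0.002], [-0.005, -0.002, -1.0]]
ft_force: [-0.6, -4.2, 7.4]
grip_width: 0.0256
gripper_force: 79.2
```

```bash
python3 st.py;python3 - <<'E'
from h import *
p=env.get_image("wrist")
print(slot(p,[.5373,.125],.048,show="r7.png"))
w=cv2.resize(p["color"][190:345,270:375],None,fx=3.8,fy=3.8,interpolation=2)
r=cv2.imread("pics/r7.png")[:,:,::-1]
c=np.zeros((589,399+400,3),np.uint8);c[:589,:399]=w;c[:400,399:]=cv2.resize(r,(400,400));save("m7.png",c)
E
```

```text
{'time_s': 9.4, 'position': [0.543, 0.1253, 0.1316], 'ft_force': [-0.6178, -4.2209, 7.4408], 'wrist_torque': [-1.2516, 0.1921, -0.0405], 'gripper_force': 79.1886} az -9.799999999999997
{'disc': array([0.555 , 0.1235]), 'dia': array([46.7, 76. ]), 'slot': array([0.5603, 0.1223], dtype=float32), 'ang': 84.3, 'rect': array([13.7,  4.9])}
```

View pics/m7.png

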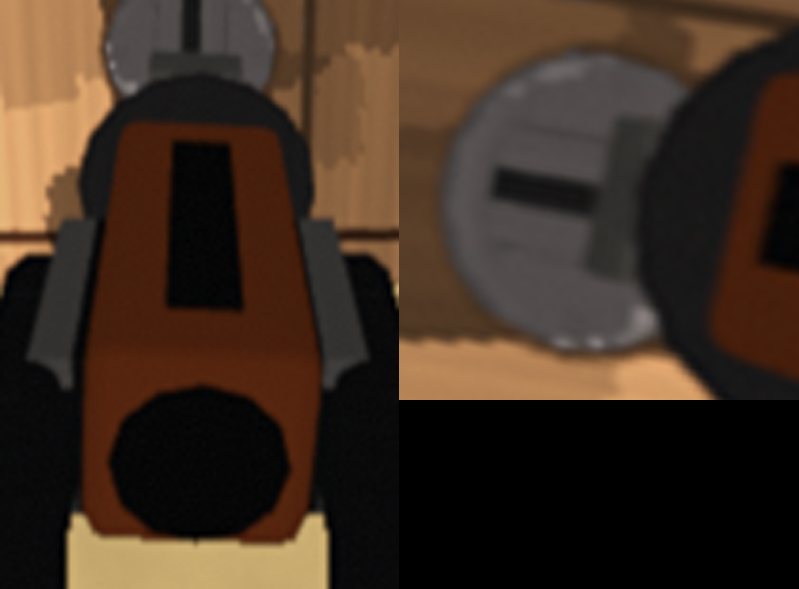

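The rectified view settles it. The grey bar at (615,190) is the blade lying across the slot (493–590, 190), so the blade's width runs along tool y and not x; in the stand picture I mistook two aligned posts for it. The blade centre is 3.6 mm along tool +x from the TCP. I'll lift and turn 91° clockwise.

{"name": "move_arm", "arguments": {"plan": [[0, 0, 0, 0, -0.15, -0.5, -1], [0, 0, 8, 0, -0.15, -1.5, -1], [0, 0, 16, 0, -0.15, -1.5, -1], [0, 0, 24, 0, -0.15, -1.5, -1], [0, 0, 32, 0, -0.15, -1.5, -1]]}}

```text
time_s: 9.95
position: [0.5414, 0.1249, 0.1446]
tool_rot: [[-0.741, 0.671, -0.001], [0.671, 0.741, 0.0], [0.001, -0.0, -1.0]]
ft_force: [-0.7, -0.1, -4.4]
grip_width: 0.0253
gripper_force: 77.8
```

{"name": "move_arm", "arguments": {"plan": [[0, 0, 8, 0, 0, 0, -1], [0, 0, 16, 0, 0, 0, -1], [0, 0, 24, 0, 0, 0, -1], [0, 0, 32, 0, 0, 0, -1], [0, 0, 40, 0, 0, 0, -1]]}}

```text
time_s: 10.45
position: [0.5413, 0.1249, 0.1445]
tool_rot: [[-0.137, 0.991, -0.001], [0.991, 0.137, 0.0], [0.0, -0.001, -1.0]]
ft_force: [0.8, -0.0, -4.6]
grip_width: 0.0257
gripper_force: 77.8
```

{"name": "move_arm", "arguments": {"plan": [[0, 0, 8, 0, 0, 0, -1], [0, 0, 16, 0, 0, 0, -1], [0, 0, 19, 0, 0, 0, -1], [0, 0, 19, 0, 0, 0, -1], [0, 0, 19, 0, 0, 0, -1]]}}

```text
time_s: 10.95
position: [0.5414, 0.1248, 0.1446]
tool_rot: [[0.186, 0.983, -0.0], [0.983, -0.186, 0.0], [0.0, -0.0, -1.0]]
ft_force: [0.2, 0.3, -4.7]
grip_width: 0.025
gripper_force: 77.9
```

```bash
python3 - <<'E'
from h import *
s=env.observe();T=s["position"];R=s["tool_rot"]
az=np.degrees(np.arctan2(R[1][1],R[0][1]));print(s["time_s"],T,az,s["ft_force"],s["wrist_torque"])
p=env.get_image("wrist");r=slot(p,[.5373,.125],.046,show="r8.png");print(r)
g=np.array([.5373,.125])-R[:2,:2]@[.0036,0];d=np.array([g[0],g[1],T[2]])-T
print("need turn",az+10.8,"shift",(R.T@d*100).round(2))
E
```

```text
10.95 [0.5414473  0.12482533 0.144579  ] -10.723160767258337 [ 0.24126574  0.26250054 -4.6693762 ] [-0.0403043   0.01484088 -0.02826515]
{'disc': array([0.5369, 0.1055]), 'dia': array([49.2, 78.6]), 'slot': array([0.5393, 0.1133], dtype=float32), 'ang': -13.6, 'rect': array([31.3, 11.7])}
need turn 0.07683923274166382 shift [-0.42 -0.41  0.  ]
```

View pics/r8.png

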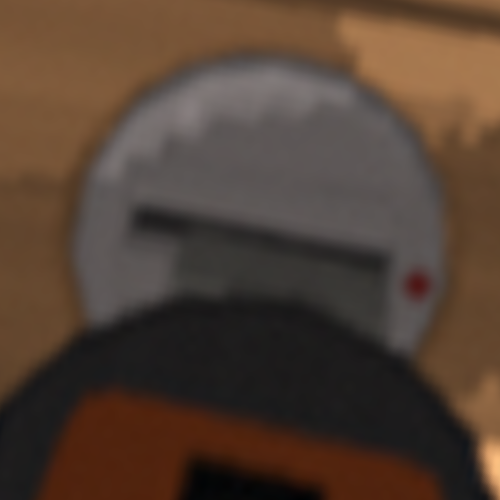

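The rectified view shows the blade (185–385, 270) now parallel to the slot (135–385, 210–260), slightly toward the near side. I'm past the picture budget, so from here I use numbers only. Next I shift, touch down and feel for the slot.

{"name": "move_arm", "arguments": {"plan": [[0, 0, 0, -0.25, -0.28, 0, -1], [0, 0, 0, -0.25, -0.28, 0.6, -1], [0, 0, 0, -0.25, -0.28, 1.1, -1], [0, 0, 0, -0.25, -0.28, 1.4, -1], [0, 0, 0, -0.25, -0.28, 1.45, -1]]}}

```text
time_s: 11.5
position: [0.5385, 0.1227, 0.1312]
tool_rot: [[0.187, 0.982, 0.001], [0.982, -0.187, -0.0], [-0.0, 0.001, -1.0]]
ft_force: [-4.8, -1.1, 11.0]
grip_width: 0.0254
gripper_force: 79.2
```

```bash
python3 st.py
```

```text
{'time_s': 11.5, 'position': [0.5385, 0.1227, 0.1312], 'ft_force': [-4.808, -1.1263, 10.9924], 'wrist_torque': [-0.1932, 1.0793, 0.0454], 'gripper_force': 79.2254} az -100.8
```

{"name": "move_arm", "arguments": {"plan": [[0, 0, 0, -0.05, 0, 0, -1], [0, 0, 0, -0.1, 0, 0, -1], [0, 0, 0, -0.15, 0, 0, -1], [0, 0, 0, -0.2, 0, 0, -1]]}}

```text
time_s: 11.9
position: [0.5382, 0.1215, 0.1313]
tool_rot: [[0.188, 0.982, 0.002], [0.982, -0.188, 0.001], [0.002, 0.001, -1.0]]
ft_force: [-2.3, 3.6, 7.0]
grip_width: 0.0256
gripper_force: 78.8
```

{"name": "move_arm", "arguments": {"plan": [[0, 0, 0, 0.1, 0, 0, -1], [0, 0, 0, 0.2, 0, 0, -1], [0, 0, 0, 0.25, 0, 0, -1], [0, 0, 0, 0.3, 0, 0, -1]]}}

```text
time_s: 12.3
position: [0.5385, 0.1234, 0.1313]
tool_rot: [[0.187, 0.982, 0.0], [0.982, -0.187, -0.001], [-0.001, 0.001, -1.0]]
ft_force: [-4.1, -3.3, 9.1]
grip_width: 0.0257
gripper_force: 79.3
```

{"name": "move_arm", "arguments": {"plan": [[0, 0, 0, 0.05, 0, 0, -1], [0, 0, 0, 0.1, 0, 0, -1], [0, 0, 0, 0.15, 0, 0, -1], [0, 0, 0, 0.2, 0, 0, -1]]}}

```text
time_s: 12.7
position: [0.5386, 0.1246, 0.1313]
tool_rot: [[0.187, 0.982, -0.0], [0.982, -0.187, -0.003], [-0.003, 0.0, -1.0]]
ft_force: [-5.3, -7.5, 10.5]
grip_width: 0.0253
gripper_force: 79.6
```

```bash
python3 st.py
```

```text
{'time_s': 12.7, 'position': [0.5386, 0.1246, 0.1313], 'ft_force': [-5.2975, -7.5373, 10.4783], 'wrist_torque': [-1.7838, 1.4499, 0.0448], 'gripper_force': 79.5551} az -100.78999999999999
```

{"name": "move_arm", "arguments": {"plan": [[0, 0, 0, -0.1, 0, -0.3, -1], [0, 0, 0, -0.2, 0, -0.3, -1], [0, 0, 0, -0.2, 0, -0.3, -1], [0, 0, 0, -0.2, 0, -0.3, -1], [0, 0, 0, -0.2, 0, -0.3, -1]]}}

```text
time_s: 13.2
position: [0.5385, 0.1239, 0.1329]
tool_rot: [[0.188, 0.982, -0.0], [0.982, -0.188, 0.0], [0.0, -0.0, -1.0]]
ft_force: [0.1, 0.4, -4.3]
grip_width: 0.0251
gripper_force: 78.0
```

```bash
cat > prof.py <<'E'
from h import *
import sys
c0=np.array([.5386,.1253]);zt=.046;a=np.radians(float(sys.argv[1]) if len(sys.argv)>1 else -10.8)
U=np.array([np.cos(a),np.sin(a)]);V=np.array([-U[1],U[0]])
p=env.get_image("wrist");s=env.observe();print(s["time_s"],s["position"],s["ft_force"].round(1))
N=400;k=.1e-3;dst=[[0,0],[N,0],[N,N],[0,N]]
src=[proj(p,[*(c0+U*(u-N/2)*k+V*(N/2-v)*k),zt]) for u,v in dst]
w=cv2.warpPerspective(p["color"],cv2.getPerspectiveTransform(np.float32(src),np.float32(dst)),(N,N),flags=cv2.INTER_CUBIC)
g=cv2.cvtColor(w,cv2.COLOR_RGB2GRAY).astype(int);save("prof.png",w)
print("cols u(mm)=",list(range(-18,19,2)))
for v in np.arange(8,-10.1,-.5):
    r=int(N/2-v*10);print(v,[int(g[max(r-2,0):r+3,int(N/2+u*10)-3:int(N/2+u*10)+4].mean()) for u in range(-18,19,2)])
d=w.astype(int);red=(d[...,0]-d[...,1]>40)&(d[...,2]<d[...,0]-40);ys,xs=np.where(red[:230]);
if len(xs): print("red dot u,v",(xs.mean()-N/2)/10,(N/2-ys.mean())/10,len(xs))
E
python3 prof.py
```

```text
13.25 [0.5385184  0.12393093 0.13298125] [ 0.2  1.2 -4.4]
cols u(mm)= [-18, -16, -14, -12, -10, -8, -6, -4, -2, 0, 2, 4, 6, 8, 10, 12, 14, 16, 18]
8.0 [81, 94, 96, 84, 86, 88, 89, 89, 89, 89, 88, 88, 89, 88, 88, 89, 88, 77, 67]
7.5 [78, 90, 92, 84, 86, 88, 88, 88, 89, 89, 88, 88, 89, 88, 88, 89, 87, 79, 67]
7.0 [75, 89, 88, 85, 87, 88, 88, 88, 88, 88, 88, 87, 88, 88, 88, 88, 87, 82, 68]
6.5 [74, 89, 87, 86, 87, 88, 88, 88, 87, 88, 88, 87, 88, 88, 88, 88, 87, 85, 69]
6.0 [74, 89, 86, 87, 88, 88, 88, 88, 87, 88, 87, 87, 88, 87, 88, 88, 86, 86, 70]
5.5 [75, 90, 86, 88, 89, 88, 88, 88, 88, 88, 87, 88, 88, 87, 87, 88, 85, 86, 71]
5.0 [77, 90, 85, 88, 88, 88, 88, 88, 88, 88, 88, 88, 88, 87, 88, 87, 85, 86, 72]
4.5 [80, 90, 86, 89, 87, 86, 87, 87, 87, 87, 88, 89, 88, 88, 88, 88, 85, 86, 73]
4.0 [82, 90, 86, 90, 84, 82, 84, 84, 85, 85, 89, 90, 89, 89, 89, 89, 86, 86, 74]
3.5 [84, 91, 86, 90, 79, 74, 77, 77, 80, 81, 85, 86, 86, 86, 89, 89, 86, 87, 74]
3.0 [84, 90, 85, 88, 72, 64, 68, 68, 73, 74, 78, 78, 80, 81, 86, 87, 85, 88, 72]
2.5 [84, 90, 83, 81, 65, 57, 60, 60, 63, 64, 67, 68, 70, 71, 7
[... 1418 characters left out ...]
80, 39, 24, 27, 27, 26, 29, 28, 27, 27, 27, 28, 27, 27, 22, 42, 75, 65]
-7.0 [67, 67, 29, 26, 28, 28, 27, 29, 28, 27, 27, 26, 28, 28, 27, 24, 31, 64, 67]
-7.5 [62, 50, 24, 27, 28, 27, 27, 29, 28, 27, 27, 26, 27, 27, 27, 25, 26, 48, 68]
-8.0 [55, 35, 25, 28, 27, 27, 27, 29, 27, 27, 27, 27, 26, 27, 27, 26, 25, 36, 66]
-8.5 [44, 25, 26, 29, 27, 27, 27, 28, 28, 27, 27, 27, 27, 28, 27, 27, 25, 27, 60]
-9.0 [34, 23, 27, 29, 27, 28, 27, 28, 28, 27, 27, 26, 27, 28, 26, 28, 26, 24, 50]
-9.5 [28, 24, 28, 29, 27, 27, 27, 28, 28, 27, 26, 27, 27, 28, 26, 28, 27, 24, 38]
-10.0 [25, 26, 29, 28, 27, 26, 27, 28, 28, 27, 26, 27, 27, 27, 26, 27, 28, 26, 28]
red dot u,v 13.38978955572876 17.392829306313327 3849
```

{"name": "move_arm", "arguments": {"plan": [[0, 0, -2.5, -0.11, 0.07, 0, -1], [0, 0, -2.5, -0.11, 0.07, 0, -1], [0, 0, -2.5, -0.11, 0.07, 0.1, -1], [0, 0, -2.5, -0.11, 0.07, 0.25, -1], [0, 0, -2.5, -0.11, 0.07, 0.4, -1]]}}

```text
time_s: 13.75
position: [0.5395, 0.1226, 0.131]
tool_rot: [[0.145, 0.989, 0.002], [0.989, -0.145, -0.0], [0.0, 0.002, -1.0]]
ft_force: [-6.2, -1.2, 20.5]
grip_width: 0.0256
gripper_force: 80.3
```

```bash
python3 st.py; python3 prof.py | head -34 | cut -c1-130 | awk 'NR<4|| (NR>8&&NR<26)'
```

```text
{'time_s': 13.75, 'position': [0.5395, 0.1226, 0.131], 'ft_force': [-6.1592, -1.2191, 20.5124], 'wrist_torque': [-0.2544, 1.4624, 0.0789], 'gripper_force': 80.2604} az -98.34
13.8 [0.53946581 0.12257198 0.13111949] [-3.8 -1.  12.2]
cols u(mm)= [-18, -16, -14, -12, -10, -8, -6, -4, -2, 0, 2, 4, 6, 8, 10, 12, 14, 16, 18]
8.0 [75, 96, 90, 85, 86, 88, 88, 88, 87, 88, 87, 87, 86, 88, 87, 88, 87, 76, 66]
5.0 [77, 91, 86, 88, 88, 87, 87, 88, 88, 88, 88, 87, 88, 87, 87, 87, 85, 86, 67]
4.5 [79, 90, 85, 89, 88, 88, 88, 88, 89, 88, 89, 88, 88, 88, 87, 88, 84, 86, 68]
4.0 [81, 90, 83, 90, 89, 88, 87, 87, 87, 87, 88, 89, 89, 90, 88, 88, 84, 87, 70]
3.5 [84, 90, 82, 89, 89, 86, 84, 85, 85, 86, 85, 88, 87, 88, 87, 88, 84, 87, 71]
3.0 [85, 89, 80, 88, 88, 80, 78, 79, 80, 80, 79, 83, 81, 83, 83, 87, 84, 87, 72]
2.5 [85, 89, 78, 79, 81, 72, 70, 71, 72, 73, 71, 75, 72, 74, 75, 81, 84, 86, 72]
2.0 [85, 89, 77, 67, 68, 62, 61, 62, 62, 63, 62, 63, 63, 65, 66, 70, 84, 85, 72]
1.5 [85, 90, 76, 48, 50, 56, 55, 56, 55, 55, 55, 54, 55, 58, 58, 56, 85, 84, 71]
1.0 [84, 90, 77, 35, 36, 53, 53, 53, 51, 52, 52, 52, 54, 55, 53, 45, 84, 77, 72]
0.5 [84, 90, 78, 31, 35, 53, 55, 54, 52, 52, 52, 52, 54, 54, 52, 41, 83, 65, 74]
0.0 [84, 91, 78, 38, 42, 54, 55, 54, 53, 53, 53, 53, 55, 56, 53, 44, 81, 49, 74]
-0.5 [83, 90, 79, 50, 51, 55, 55, 54, 54, 54, 53, 54, 56, 56, 54, 52, 79, 37, 74]
-1.0 [82, 90, 79, 62, 60, 56, 56, 54, 54, 53, 51, 52, 55, 57, 55, 61, 79, 34, 72]
-1.5 [82, 91, 79, 69, 66, 57, 58, 54, 52, 50, 45, 48, 54, 58, 57, 68, 79, 41, 71]
-2.0 [82, 91, 79, 75, 71, 59, 61, 53, 49, 45, 38, 41, 50, 57, 59, 74, 82, 55, 70]
-2.5 [82, 90, 79, 78, 74, 61, 62, 49, 42, 36, 30, 33, 44, 53, 61, 76, 85, 70, 69]
-3.0 [81, 90, 79, 82, 78, 61, 59, 43, 35, 28, 25, 26, 36, 45, 60, 75, 86, 80, 67]
```

{"name": "move_arm", "arguments": {"plan": [[0, 0, 0, -0.05, -0.04, -0.35, -1], [0, 0, 0, -0.11, -0.08, -0.35, -1], [0, 0, 0, -0.11, -0.08, -0.25, -1], [0, 0, 0, -0.11, -0.08, -0.1, -1], [0, 0, 0, -0.11, -0.08, 0, -1]]}}

```text
time_s: 14.3
position: [0.5379, 0.1217, 0.1287]
tool_rot: [[0.145, 0.989, -0.001], [0.989, -0.145, 0.0], [-0.0, -0.001, -1.0]]
ft_force: [0.1, -0.5, -4.5]
grip_width: 0.0256
gripper_force: 77.9
```

```bash
python3 st.py; python3 prof.py | head -34 | cut -c1-130 | awk 'NR<4|| (NR>8&&NR<26)'
```

```text
{'time_s': 14.3, 'position': [0.5379, 0.1217, 0.1287], 'ft_force': [0.1492, -0.5072, -4.506], 'wrist_torque': [-0.0228, -0.0257, 0.0099], 'gripper_force': 77.9203} az -98.32
14.35 [0.5378866  0.1216672  0.12857063] [ 0.4 -0.1 -5. ]
cols u(mm)= [-18, -16, -14, -12, -10, -8, -6, -4, -2, 0, 2, 4, 6, 8, 10, 12, 14, 16, 18]
8.0 [81, 100, 96, 84, 87, 88, 87, 88, 88, 89, 89, 88, 88, 88, 86, 88, 88, 76, 65]
5.0 [79, 91, 86, 88, 88, 87, 88, 88, 89, 88, 88, 88, 88, 88, 88, 87, 85, 86, 68]
4.5 [81, 91, 86, 89, 89, 88, 89, 89, 89, 88, 88, 89, 88, 88, 89, 87, 85, 86, 69]
4.0 [83, 91, 86, 90, 89, 89, 90, 90, 89, 89, 89, 89, 89, 89, 90, 89, 85, 87, 70]
3.5 [84, 91, 86, 91, 89, 89, 89, 90, 89, 90, 90, 89, 90, 89, 89, 89, 86, 88, 71]
3.0 [84, 91, 84, 86, 87, 87, 87, 88, 88, 88, 89, 88, 87, 87, 86, 87, 86, 88, 71]
2.5 [85, 91, 81, 76, 80, 81, 81, 83, 83, 84, 83, 84, 82, 83, 79, 80, 86, 87, 71]
2.0 [86, 90, 79, 59, 70, 73, 74, 76, 75, 76, 73, 75, 73, 76, 67, 70, 86, 87, 71]
1.5 [86, 89, 77, 43, 60, 64, 64, 66, 65, 66, 64, 65, 64, 67, 53, 57, 85, 83, 71]
1.0 [85, 89, 76, 31, 53, 58, 56, 57, 56, 57, 55, 58, 58, 60, 40, 47, 84, 75, 71]
0.5 [84, 90, 76, 31, 51, 55, 54, 54, 53, 54, 52, 56, 55, 56, 35, 43, 81, 61, 71]
0.0 [84, 90, 77, 41, 53, 55, 55, 54, 53, 53, 52, 55, 55, 55, 41, 48, 80, 46, 69]
-0.5 [83, 91, 78, 55, 55, 55, 56, 54, 53, 54, 53, 55, 56, 56, 50, 54, 79, 36, 67]
-1.0 [83, 91, 79, 66, 57, 56, 56, 55, 54, 53, 53, 54, 57, 57, 59, 61, 80, 35, 65]
-1.5 [83, 91, 79, 74, 58, 56, 56, 54, 53, 50, 50, 53, 58, 57, 63, 66, 82, 43, 65]
-2.0 [82, 91, 80, 76, 60, 59, 56, 52, 50, 45, 45, 50, 57, 58, 65, 72, 84, 57, 66]
-2.5 [82, 90, 81, 79, 63, 61, 56, 48, 43, 36, 37, 44, 55, 59, 67, 76, 86, 71, 67]
-3.0 [82, 91, 82, 82, 67, 62, 53, 42, 35, 28, 30, 36, 49, 58, 66, 81, 87, 81, 67]
```

The blade dropped into the slot (TCP 3 mm below the disc surface, no load). I'll seat it deeper and start turning about the driver's axis.

{"name": "move_arm", "arguments": {"plan": [[0, 0, 0, 0, 0, 0.1, -1], [0, 0, 0, 0, 0, 0.2, -1], [0, 0, 4, 0, -0.02, 0.2, -1], [0, 0, 8, 0, -0.04, 0.2, -1], [0, 0, 12, 0.01, -0.07, 0.2, -1]]}}

```text
time_s: 14.85
position: [0.5373, 0.1217, 0.127]
tool_rot: [[0.35, 0.937, -0.0], [0.937, -0.35, -0.0], [-0.001, -0.0, -1.0]]
ft_force: [-0.0, -1.0, -5.1]
grip_width: 0.0254
gripper_force: 77.6
```

```bash
python3 st.py
```

```text
{'time_s': 14.85, 'position': [0.5373, 0.1217, 0.127], 'ft_force': [-0.0131, -1.0455, -5.0622], 'wrist_torque': [-0.1935, 0.0219, 0.098], 'gripper_force': 77.6448} az -110.48
```

{"name": "move_arm", "arguments": {"plan": [[0, 0, 4, 0, -0.02, 0, -1], [0, 0, 8, 0, -0.04, 0, -1], [0, 0, 12, 0.01, -0.07, 0, -1], [0, 0, 15, 0.01, -0.08, 0, -1]]}}

```text
time_s: 15.25
position: [0.5366, 0.1221, 0.127]
tool_rot: [[0.58, 0.814, -0.0], [0.814, -0.58, -0.0], [-0.001, -0.0, -1.0]]
ft_force: [-0.4, -0.7, -5.9]
grip_width: 0.0253
gripper_force: 77.6
```

```bash
python3 st.py
```

```text
{'time_s': 15.25, 'position': [0.5366, 0.1221, 0.127], 'ft_force': [-0.396, -0.6862, -5.8521], 'wrist_torque': [-0.1686, -0.0234, 0.042], 'gripper_force': 77.569} az -125.46000000000001
```

{"name": "move_arm", "arguments": {"plan": [[0, 0, 4, 0, -0.02, 0, -1], [0, 0, 8, 0, -0.04, 0, -1], [0, 0, 12, 0.01, -0.07, 0, -1], [0, 0, 12, 0.01, -0.07, 0, -1]]}}

```text
time_s: 15.65
position: [0.5361, 0.1226, 0.127]
tool_rot: [[0.735, 0.678, -0.0], [0.678, -0.735, -0.0], [-0.001, 0.0, -1.0]]
ft_force: [1.2, -0.5, -5.3]
grip_width: 0.0256
gripper_force: 77.9
```

```bash
python3 st.py
```

```text
{'time_s': 15.65, 'position': [0.5361, 0.1226, 0.127], 'ft_force': [1.2401, -0.4862, -5.2995], 'wrist_torque': [-0.227, -0.0192, 0.0965], 'gripper_force': 77.8612} az -137.35
```

{"name": "move_arm", "arguments": {"plan": [[0, 0, 3, 0, -0.02, 0, -1], [0, 0, 6, 0, -0.03, 0, -1], [0, 0, 8, 0, -0.04, 0, -1], [0, 0, 8, 0, -0.04, 0, -1]]}}

```text
time_s: 16.05
position: [0.5358, 0.1229, 0.127]
tool_rot: [[0.821, 0.57, -0.0], [0.57, -0.821, -0.0], [-0.0, 0.0, -1.0]]
ft_force: [0.8, -0.7, -7.7]
grip_width: 0.0254
gripper_force: 77.7
```

```bash
python3 st.py; python3 - <<'E'
from h import *
p=env.get_image("wrist")
for k in("board_joint","end_joint","cam_slot"): print(k,[(np.round(r["pixel"],1).tolist(),round(r["conf"],2),atz(p,r["pixel"],.046).round(4)) for r in env.tip_of(k,p)][:2])
E
```

```text
{'time_s': 16.05, 'position': [0.5358, 0.1229, 0.127], 'ft_force': [0.8108, -0.7184, -7.6925], 'wrist_torque': [-0.2117, -0.0458, 0.0929], 'gripper_force': 77.7186} az -145.22
board_joint [([301.0, 188.9], 0.72, array([0.5417, 0.1477, 0.046 ])), ([471.5, 267.8], 0.42, array([ 0.5675, -0.0185,  0.046 ]))]
end_joint [([297.9, 182.6], 0.7, array([0.5447, 0.1527, 0.046 ]))]
cam_slot [([321.8, 205.2], 0.81, array([0.5398, 0.1258, 0.046 ])), ([527.1, 199.3], 0.62, array([ 0.6405, -0.0101,  0.046 ]))]
```

{"name": "move_arm", "arguments": {"plan": [[0, 0, 3, 0, -0.02, 0, -1], [0, 0, 6, 0, -0.03, 0, -1], [0, 0, 6, 0, -0.03, 0, -1]]}}

```text
time_s: 16.55
position: [0.5357, 0.1232, 0.127]
tool_rot: [[0.877, 0.48, -0.0], [0.48, -0.877, -0.0], [-0.0, 0.0, -1.0]]
ft_force: [0.6, -0.7, -7.7]
grip_width: 0.0259
gripper_force: 78.0
```

```bash
python3 st.py
```

```text
{'time_s': 16.55, 'position': [0.5357, 0.1232, 0.127], 'ft_force': [0.6369, -0.7216, -7.6984], 'wrist_torque': [-0.2412, -0.1439, 0.0853], 'gripper_force': 77.9737} az -151.3
```

{"name": "move_arm", "arguments": {"plan": [[0, 0, 2, 0, -0.01, 0, -1], [0, 0, 4, 0, -0.02, 0, -1], [0, 0, 4, 0, -0.02, 0, -1]]}}

```text
time_s: 16.85
position: [0.5356, 0.1234, 0.127]
tool_rot: [[0.908, 0.419, -0.0], [0.419, -0.908, -0.0], [-0.0, -0.0, -1.0]]
ft_force: [1.6, -2.2, -8.5]
grip_width: 0.0249
gripper_force: 77.8
```

```bash
python3 st.py
```

```text
{'time_s': 16.85, 'position': [0.5356, 0.1234, 0.127], 'ft_force': [1.6044, -2.1705, -8.5081], 'wrist_torque': [-0.3492, -0.1657, 0.1957], 'gripper_force': 77.7655} az -155.24
```

{"name": "move_arm", "arguments": {"plan": [[0, 0, 1.5, 0, -0.01, 0, -1], [0, 0, 3, 0, -0.02, 0, -1], [0, 0, 3, 0, -0.02, 0, -1]]}}

```text
time_s: 17.15
position: [0.5355, 0.1236, 0.127]
tool_rot: [[0.929, 0.369, -0.0], [0.369, -0.929, -0.0], [-0.0, 0.0, -1.0]]
ft_force: [1.5, -1.4, -9.0]
grip_width: 0.0254
gripper_force: 77.8
```

```bash
python3 st.py
```

```text
{'time_s': 17.15, 'position': [0.5355, 0.1236, 0.127], 'ft_force': [1.5103, -1.3755, -9.0338], 'wrist_torque': [-0.3969, -0.1508, 0.1526], 'gripper_force': 77.788} az -158.35
```

{"name": "move_arm", "arguments": {"plan": [[0, 0, 1.5, 0, -0.01, 0, -1], [0, 0, 3, 0, -0.02, 0, -1], [0, 0, 3, 0, -0.02, 0, -1]]}}

```text
time_s: 17.45
position: [0.5354, 0.1238, 0.1271]
tool_rot: [[0.948, 0.319, -0.0], [0.319, -0.948, -0.0], [-0.0, 0.0, -1.0]]
ft_force: [-0.4, -1.5, -10.5]
grip_width: 0.0255
gripper_force: 77.8
```

```bash
python3 st.py
```

```text
{'time_s': 17.45, 'position': [0.5354, 0.1238, 0.1271], 'ft_force': [-0.3953, -1.5481, -10.4737], 'wrist_torque': [-0.4333, -0.2106, 0.1574], 'gripper_force': 77.8395} az -161.38
```

{"name": "move_arm", "arguments": {"plan": [[0, 0, 1.5, 0, -0.01, 0, -1], [0, 0, 3, 0, -0.02, 0, -1], [0, 0, 3, 0, -0.02, 0, -1]]}}

```text
time_s: 17.75
position: [0.5354, 0.1239, 0.1271]
tool_rot: [[0.963, 0.269, -0.0], [0.269, -0.963, -0.0], [-0.0, 0.0, -1.0]]
ft_force: [0.9, -2.9, -10.5]
grip_width: 0.0253
gripper_force: 77.9
```

```bash
python3 st.py
```

```text
{'time_s': 17.75, 'position': [0.5354, 0.1239, 0.1271], 'ft_force': [0.9114, -2.9469, -10.5106], 'wrist_torque': [-0.5464, -0.2501, 0.1945], 'gripper_force': 77.8741} az -164.39
```

{"name": "move_arm", "arguments": {"plan": [[0, 0, 1.5, 0, -0.01, 0, -1], [0, 0, 3, 0, -0.02, 0, -1], [0, 0, 3, 0, -0.02, 0, -1]]}}

```text
time_s: 18.05
position: [0.5353, 0.1241, 0.1271]
tool_rot: [[0.976, 0.218, -0.0], [0.218, -0.976, -0.0], [-0.0, 0.0, -1.0]]
ft_force: [1.0, -2.7, -12.0]
grip_width: 0.0255
gripper_force: 77.9
```

```bash
python3 st.py
```

```text
{'time_s': 18.05, 'position': [0.5353, 0.1241, 0.1271], 'ft_force': [1.0406, -2.6785, -12.0119], 'wrist_torque': [-0.611, -0.307, 0.1881], 'gripper_force': 77.9105} az -167.39
```

{"name": "move_arm", "arguments": {"plan": [[0, 0, 1.5, 0, -0.01, 0, -1], [0, 0, 3, 0, -0.02, 0, -1], [0, 0, 3, 0, -0.02, 0, -1]]}}

```text
time_s: 18.35
position: [0.5353, 0.1244, 0.1271]
tool_rot: [[0.986, 0.167, -0.0], [0.167, -0.986, -0.0], [-0.0, 0.0, -1.0]]
ft_force: [1.1, -2.8, -10.9]
grip_width: 0.0256
gripper_force: 78.0
```

```bash
python3 st.py; python3 - <<'E'
from h import *
p=env.get_image("wrist");d=p["color"].astype(int);W={}
red=((d[...,0]>90)&(d[...,1]<60)&(d[...,2]<60)&(d[...,0]-d[...,1]>60)&(abs(d[...,1]-d[...,2])<25)).astype(np.uint8)
n,l,st,ce=cv2.connectedComponentsWithStats(red)
for i in range(1,n):
  w=atz(p,ce[i],.046)[:2]-[.5386,.1253]
  if np.hypot(*w)<.025: print(w.round(4),st[i,4],np.degrees(np.arctan2(w[1],w[0])))
E
```

```text
{'time_s': 18.35, 'position': [0.5353, 0.1244, 0.1271], 'ft_force': [1.0728, -2.7846, -10.9424], 'wrist_torque': [-0.6098, -0.2128, 0.2034], 'gripper_force': 77.9783} az -170.38
[ 0.0037 -0.0165] 3 -77.24900115489515
```

{"name": "move_arm", "arguments": {"plan": [[0, 0, 1.5, 0, -0.01, 0, -1], [0, 0, 2.5, 0, -0.02, 0, -1], [0, 0, 2.5, 0, -0.02, 0, -1]]}}

```text
time_s: 18.7
position: [0.5352, 0.1245, 0.1271]
tool_rot: [[0.992, 0.124, -0.0], [0.124, -0.992, -0.0], [-0.0, 0.0, -1.0]]
ft_force: [1.9, -2.6, -12.2]
grip_width: 0.0253
gripper_force: 77.9
```

```bash
python3 st.py
```

```text
{'time_s': 18.7, 'position': [0.5352, 0.1245, 0.1271], 'ft_force': [1.8522, -2.6257, -12.2377], 'wrist_torque': [-0.7264, -0.2825, 0.2741], 'gripper_force': 77.9181} az -172.86
```

{"name": "move_arm", "arguments": {"plan": [[0, 0, 0.8, 0, 0, 0, -1], [0, 0, 1.5, 0, -0.01, 0, -1], [0, 0, 1.5, 0, -0.01, 0, -1]]}}

```text
time_s: 19.0
position: [0.5352, 0.1246, 0.1271]
tool_rot: [[0.995, 0.099, -0.0], [0.099, -0.995, -0.0], [-0.0, 0.0, -1.0]]
ft_force: [2.0, -3.0, -12.7]
grip_width: 0.0254
gripper_force: 77.9
```

```bash
python3 st.py
```

```text
{'time_s': 19.0, 'position': [0.5352, 0.1246, 0.1271], 'ft_force': [1.9779, -2.9545, -12.6544], 'wrist_torque': [-0.7467, -0.2778, 0.2272], 'gripper_force': 77.9134} az -174.34
```

{"name": "move_arm", "arguments": {"plan": [[0, 0, 1, 0, 0, 0, -1], [0, 0, 2, 0, -0.01, 0, -1], [0, 0, 2, 0, -0.01, 0, -1]]}}

```text
time_s: 19.3
position: [0.5352, 0.1248, 0.1272]
tool_rot: [[0.998, 0.063, -0.0], [0.063, -0.998, -0.0], [-0.0, 0.0, -1.0]]
ft_force: [0.5, -4.1, -13.4]
grip_width: 0.0259
gripper_force: 77.9
```

```bash
python3 st.py; python3 - <<'E'
from h import *
p=env.get_image("wrist");t=[]
for i in range(4): env.get_image("wrist");t.append(env.observe()["wrist_torque"][2].round(3))
print(t)
E
```

```text
{'time_s': 19.3, 'position': [0.5352, 0.1248, 0.1272], 'ft_force': [0.4888, -4.0843, -13.4142], 'wrist_torque': [-0.7988, -0.1942, 0.3032], 'gripper_force': 77.9363} az -176.36
[np.float64(0.335), np.float64(0.296), np.float64(0.26), np.float64(0.323)]
```

{"name": "move_arm", "arguments": {"plan": [[0, 0, 1, 0, 0, 0, -1], [0, 0, 1, 0, 0, 0, -1]]}}

```text
time_s: 19.75
position: [0.5352, 0.1248, 0.1272]
tool_rot: [[0.999, 0.046, -0.0], [0.046, -0.999, 0.0], [-0.0, -0.0, -1.0]]
ft_force: [1.2, -3.8, -13.3]
grip_width: 0.0258
gripper_force: 77.9
```

```bash
python3 - <<'E'
from h import *
t=[env.observe()["wrist_torque"][2]]
for i in range(6): env.get_image("wrist");t.append(env.observe()["wrist_torque"][2])
print(np.round(t,3),np.mean(t))
p=env.get_image("wrist");d=p["color"].astype(int)
red=((d[...,0]>90)&(d[...,1]<60)&(d[...,2]<60)&(d[...,0]-d[...,1]>60)&(abs(d[...,1]-d[...,2])<25)).astype(np.uint8)
n,l,st,ce=cv2.connectedComponentsWithStats(red)
for i in range(1,n):
  w=atz(p,ce[i],.046)[:2]-[.5386,.1253]
  if np.hypot(*w)<.025: print(w.round(4),st[i,4],np.degrees(np.arctan2(w[1],w[0])))
E
```

```text
[0.399 0.317 0.383 0.315 0.348 0.304 0.325] 0.34182922336183097
[ 0.0023 -0.017 ] 1 -82.30073726138302
```

Torque averages 0.34 N m after a steep climb, so the joint is tight. I'll relax the twist and draw the driver out.

{"name": "move_arm", "arguments": {"plan": [[0, 0, -4, 0, 0.02, 0, -1], [0, 0, -8, 0, 0.04, 0, -1], [0, 0, -10, 0, 0.05, 0, -1], [0, 0, -10, 0, 0.05, -0.1, -1], [0, 0, -10, 0, 0.05, -0.2, -1]]}}

```text
time_s: 20.6
position: [0.5355, 0.1246, 0.13]
tool_rot: [[0.976, 0.218, 0.001], [0.218, -0.976, 0.001], [0.001, -0.0, -1.0]]
ft_force: [-1.8, -0.5, -5.1]
grip_width: 0.0253
gripper_force: 81.9
```

```bash
python3 st.py
```

```text
{'time_s': 20.6, 'position': [0.5355, 0.1246, 0.13], 'ft_force': [-1.7847, -0.4801, -5.087], 'wrist_torque': [-0.0171, 0.1443, 0.0992], 'gripper_force': 81.9005} az -167.39
```

{"name": "move_arm", "arguments": {"plan": [[0, 0, 0, 0, 0, -0.4, -1], [0, 0, 0, 0, 0, -0.8, -1], [0, 0, 0, 0, 0, -2, -1], [0, 0, 0, 0, 0, -5, -1], [0, 0, 0, 0, 0, -8, -1]]}}

```text
time_s: 21.1
position: [0.5352, 0.1243, 0.2109]
tool_rot: [[0.976, 0.219, -0.0], [0.219, -0.976, 0.0], [-0.0, -0.0, -1.0]]
ft_force: [-0.1, -0.2, -4.4]
grip_width: 0.0254
gripper_force: 81.9
```

```bash
python3 - <<'E'
from h import *
p=env.get_image("wrist");save("w9.png",p["color"]);s=env.observe();print(s["time_s"],s["position"],s["tool_rot"].round(3).tolist(),s["q"].round(1),s["ft_force"])
for k,z in(("board_joint",.046),("end_joint",.046),("cam_slot",.046),("stand_seat",.076),("stand",0),("driver_tip",.116)): print(k,[(np.round(r["pixel"],1).tolist(),round(r["conf"],2),atz(p,r["pixel"],z).round(4)) for r in env.tip_of(k,p)][:2])
E
```

```text
21.15 [0.53712312 0.12443434 0.21641217] [[0.976, 0.219, 0.01], [0.219, -0.976, 0.0], [0.009, 0.002, -1.0]] [ 0.7 22.3 76.   0.  81.1 78.1] [ 1.30835788 -0.56296883  2.01779201]
board_joint [([299.7, 173.4], 0.8, array([0.5419, 0.1507, 0.046 ])), ([318.8, 268.5], 0.54, array([0.4293, 0.1043, 0.046 ]))]
end_joint [([592.3, 267.1], 0.77, array([ 0.5053, -0.2242,  0.046 ])), ([298.5, 171.1], 0.71, array([0.5441, 0.1525, 0.046 ]))]
cam_slot [([323.1, 182.2], 0.69, array([0.5378, 0.1234, 0.046 ]))]
stand_seat [([71.0, 187.6], 0.69, array([0.4842, 0.3722, 0.076 ]))]
stand [([121.2, 172.0], 0.85, array([0.4831, 0.372 , 0.    ]))]
driver_tip [([321.5, 205.9], 0.87, array([0.5344, 0.1245, 0.116 ]))]
```

```bash
python3 - <<'E'
from h import *
def gap(p,zt=.045):
    a=np.radians(-7.5);U=np.array([np.cos(a),np.sin(a)]);V=np.array([-U[1],U[0]]);c=np.array([.538,.125])
    for u in(-50,-40,-30,-20,20,30,40,50):
        row=[]
        for v in np.arange(20,31,.5):
            x,y=proj(p,[*(c+U*u*1e-3+V*v*1e-3),zt]);row.append(int(cv2.cvtColor(cv2.getRectSubPix(p["color"],(1,1),(float(x),float(y))),cv2.COLOR_RGB2GRAY)[0,0]))
        print(u,row)
p=env.get_image("wrist");gap(p)
print("before (w4full view)")
q=dict(p);q["color"]=cv2.imread("pics/w4full.png")[:,:,::-1].copy()
# pose of that view: camera at (.4946,.1566,.3403), tool x=-1
s=env.observe();R0=s["tool_rot"];Rc=np.array(p["R"])
T0=s["position"];rel=Rc@R0; ct=R0.T@(-Rc.T@np.array(p["t"])-T0)
R1=np.array([[-1,.0051,-.0011],[.0051,1,.0002],[.0011,.0002,-1]]);C=np.array([.57825,.15625,.19793])+R1@ct
q["R"]=rel@R1.T;q["t"]=-q["R"]@C;print(C);gap(q)
E
```

```text
-50 [95, 94, 95, 95, 96, 98, 99, 101, 102, 101, 99, 95, 92, 89, 90, 92, 95, 96, 97, 96, 95, 95]
-40 [95, 95, 95, 96, 97, 98, 99, 100, 101, 100, 97, 92, 88, 87, 91, 94, 95, 97, 96, 95, 95, 96]
-30 [94, 94, 94, 95, 97, 98, 100, 100, 99, 96, 93, 88, 84, 87, 90, 92, 93, 94, 94, 94, 95, 96]
-20 [96, 96, 95, 96, 97, 99, 99, 99, 96, 92, 88, 84, 84, 88, 91, 93, 94, 94, 94, 95, 95, 96]
20 [136, 137, 137, 136, 135, 130, 126, 118, 109, 107, 113, 121, 125, 128, 128, 128, 128, 128, 129, 131, 132, 132]
30 [138, 137, 136, 135, 132, 127, 120, 115, 113, 112, 120, 126, 129, 130, 130, 129, 129, 129, 130, 131, 132, 132]
40 [139, 138, 136, 133, 129, 123, 112, 102, 107, 113, 121, 126, 129, 129, 129, 129, 129, 130, 131, 132, 133, 132]
50 [139, 139, 135, 130, 124, 115, 110, 111, 114, 120, 122, 116, 113, 112, 110, 108, 108, 108, 109, 111, 112, 113]
before (w4full view)
[0.49494837 0.156408   0.34052054]
-50 [88, 91, 94, 96, 97, 97, 92, 86, 74, 63, 56, 50, 50, 52, 52, 53, 54, 54, 54, 53, 53, 53]
-40 [156, 155, 156, 159, 163, 171, 177, 180, 179, 169, 153, 124, 102, 90, 83, 83, 83, 82, 81, 81, 81, 80]
-30 [155, 155, 154, 155, 156, 159, 163, 168, 174, 175, 177, 163, 147, 124, 99, 89, 81, 80, 80, 80, 80, 80]
-20 [108, 113, 122, 130, 141, 149, 156, 160, 163, 164, 166, 165, 158, 147, 129, 112, 96, 85, 81, 78, 79, 79]
20 [63, 65, 66, 67, 67, 67, 66, 65, 65, 65, 65, 64, 64, 65, 66, 66, 66, 66, 66, 66, 65, 64]
30 [75, 67, 65, 66, 66, 66, 65, 65, 64, 64, 64, 65, 66, 66, 66, 66, 67, 67, 66, 65, 63, 63]
40 [157, 131, 113, 100, 93, 93, 93, 92, 92, 93, 95, 96, 98, 99, 100, 101, 101, 100, 99, 98, 96, 95]
50 [183, 178, 160, 134, 113, 100, 90, 91, 92, 94, 96, 97, 98, 100, 100, 100, 100, 99, 97, 96, 97, 100]
```

The gap line has shrunk to a faint seam, so the joint is closed. Carrying the driver back to the stand.

{"name": "move_arm", "arguments": {"plan": [[0, 0, 0, 0, -4, 0, -1], [0, 0, 0, 0.1, -9, 0, -1], [0, 0, 0, 0.1, -14, 0, -1], [0, 0, 0, 0.2, -19, 0, -1], [0, 0, 0, 0.2, -23, 0, -1]]}}

```text
time_s: 22.0
position: [0.4855, 0.3515, 0.2081]
tool_rot: [[0.975, 0.22, -0.002], [0.22, -0.975, -0.0], [-0.002, -0.0, -1.0]]
ft_force: [1.0, -0.4, -4.1]
grip_width: 0.0255
gripper_force: 82.1
```

{"name": "move_arm", "arguments": {"plan": [[0, 0, 0, 0, -1, 0, -1], [0, 0, 0, 0, -2.1, 0, -1], [0, 0, 0, 0, -2.1, 0, -1], [0, 0, 0, 0, -2.1, 1, -1], [0, 0, 0, 0, -2.1, 1, -1]]}}

```text
time_s: 22.5
position: [0.482, 0.3681, 0.1974]
tool_rot: [[0.976, 0.218, -0.003], [0.218, -0.976, -0.002], [-0.003, 0.001, -1.0]]
ft_force: [-0.5, 0.3, -5.3]
grip_width: 0.0253
gripper_force: 82.0
```

```bash
python3 - <<'E'
from h import *
p=env.get_image("wrist");s=env.observe();T=s["position"];R=s["tool_rot"];print(s["time_s"],T,s["q"].round(1),s["ft_force"])
sd=env.get_image("side");sc=env.get_image("scene")
for k,z in(("stand_seat",.076),("stand",0),("driver_tip",T[2]-.0855)): print(k,[(n,np.round(r["pixel"],1).tolist(),round(r["conf"],2),atz(q,r["pixel"],z).round(4)) for n,q in(("w",p),("sc",sc),("sd",sd)) for r in env.tip_of(k,q)[:1]])
# post heads: bright blobs on plate
N=500;k=.2e-3;c0=[.485,.371];zt=.0785
src=[proj(p,[c0[0]+(u-250)*k,c0[1]-(v-250)*k,zt]) for u,v in[[0,0],[N,0],[N,N],[0,N]]]
w=cv2.warpPerspective(p["color"],cv2.getPerspectiveTransform(np.float32(src),np.float32([[0,0],[N,0],[N,N],[0,N]])),(N,N))
save("st.png",w);hs=cv2.cvtColor(w,cv2.COLOR_RGB2HSV);m=((hs[...,1]<40)&(hs[...,2]>110)).astype(np.uint8)
n,l,st,ce=cv2.connectedComponentsWithStats(m)
for i in range(1,n):
    if 300<st[i,4]<3000: print("head",(c0[0]+(ce[i][0]-250)*k).round(4),(c0[1]-(ce[i][1]-250)*k).round(4),st[i,2:])
E
```

```text
22.55 [0.48220323 0.36835221 0.19815954] [ 26.2  29.   67.9  -0.   83.2 103.6] [-1.10825384 -0.16085226 -3.7632446 ]
stand_seat [('w', [318.1, 192.7], 0.66, array([0.4842, 0.3722, 0.076 ])), ('sc', [272.9, 191.6], 0.65, array([0.4348, 0.2194, 0.076 ])), ('sd', [269.6, 174.6], 0.97, array([0.4769, 0.3579, 0.076 ]))]
stand [('w', [320.3, 175.2], 0.9, array([0.4836, 0.3701, 0.    ])), ('sc', [272.7, 190.2], 0.55, array([0.4952, 0.3918, 0.    ])), ('sd', [272.4, 193.1], 0.92, array([0.4891, 0.3896, 0.    ]))]
driver_tip [('w', [324.1, 206.2], 0.79, array([0.4848, 0.3667, 0.1127])), ('sc', [267.1, 155.5], 0.81, array([0.4829, 0.3779, 0.1127])), ('sd', [269.6, 162.9], 0.66, array([0.4789, 0.3547, 0.1127]))]
head 0.5047 0.4075 [  57   60 2498]
head 0.4505 0.3905 [ 41  30 768]
head 0.5228 0.352 [  52   52 2150]
```

{"name": "move_arm", "arguments": {"plan": [[0, 0, 0, 0.1, -0.15, 0, -1], [0, 0, 0, 0.1, -0.15, 1.5, -1], [0, 0, 0, 0.1, -0.15, 3.5, -1], [0, 0, 0, 0.1, -0.15, 5, -1], [0, 0, 0, 0.1, -0.15, 6, -1]]}}

```text
time_s: 23.6
position: [0.4825, 0.3712, 0.138]
tool_rot: [[0.976, 0.22, -0.001], [0.22, -0.976, -0.001], [-0.001, 0.0, -1.0]]
ft_force: [0.1, 0.3, -4.6]
grip_width: 0.0254
gripper_force: 82.2
```

{"name": "move_arm", "arguments": {"plan": [[0, 0, 0, 0, 0, 1.5, -1], [0, 0, 0, 0, 0, 2.8, -1], [0, 0, 0, 0, 0, 3.2, -1], [0, 0, 0, 0, 0, 3.4, -1], [0, 0, 0, 0, 0, 3.4, -1]]}}

```text
time_s: 24.1
position: [0.483, 0.3714, 0.1055]
tool_rot: [[0.976, 0.22, 0.001], [0.22, -0.976, 0.0], [0.001, -0.0, -1.0]]
ft_force: [0.4, -0.3, -3.9]
grip_width: 0.0251
gripper_force: 82.2
```

```bash
python3 st.py
```

```text
{'time_s': 24.1, 'position': [0.483, 0.3714, 0.1055], 'ft_force': [0.4351, -0.2582, -3.9316], 'wrist_torque': [-0.0666, -0.002, 0.0033], 'gripper_force': 82.157} az -167.32
```

Still free, with the blade through the hole. Lower the rest of the way to contact.

{"name": "move_arm", "arguments": {"plan": [[0, 0, 0, 0, 0.1, 0.3, -1], [0, 0, 0, 0, 0.1, 0.5, -1], [0, 0, 0, 0, 0.1, 0.6, -1], [0, 0, 0, 0, 0.1, 0.6, -1]]}}

```text
time_s: 24.5
position: [0.4833, 0.3704, 0.1004]
tool_rot: [[0.976, 0.22, 0.002], [0.22, -0.976, 0.001], [0.002, -0.0, -1.0]]
ft_force: [-2.2, -2.1, 4.6]
grip_width: 0.0254
gripper_force: 83.2
```

{"name": "move_arm", "arguments": {"plan": [[0, 0, 0, 0, 0, 0, -0.3], [0, 0, 0, 0, 0, 0, 0], [0, 0, 0, 0, 0, 0, 0.5], [0, 0, 0, 0, 0, 0, 1], [0, 0, 0, 0, 0, 0, 1]]}}

```text
time_s: 25.0
position: [0.483, 0.3703, 0.0992]
tool_rot: [[0.976, 0.22, 0.0], [0.22, -0.976, 0.0], [0.0, -0.0, -1.0]]
ft_force: [0.7, -0.9, 0.1]
grip_width: 0.0835
gripper_force: 0.0
```

{"name": "move_arm", "arguments": {"plan": [[0, 0, 0, 0, 0, 0, 1], [0, 0, 0, 0, 0, -2, 1], [0, 0, 0, 0, 0, -5, 1], [0, 0, 0, 0, 0, -9, 1], [0, 0, 0, 0, 0, -12, 1]]}}

```text
time_s: 25.5
position: [0.4832, 0.3704, 0.2216]
tool_rot: [[0.976, 0.22, 0.002], [0.22, -0.976, 0.001], [0.002, -0.0, -1.0]]
ft_force: [-0.2, -0.3, 0.0]
grip_width: 0.0857
gripper_force: 0.0
```

```bash
python3 st.py; python3 - <<'E'
from h import *
for i in range(4): p=env.get_image("wrist")
hs=cv2.cvtColor(p["color"],cv2.COLOR_RGB2HSV);m=((hs[...,0]<14)&(hs[...,1]>190)&(hs[...,2]>60)).astype(np.uint8)
h0=boxhull(p,.485,.371,0,.081,.147,.013,.013)[:,0];x0,y0=(h0.min(0)-12).astype(int);x1,y1=(h0.max(0)+12).astype(int)
r=np.zeros_like(m);r[y0:y1,x0:x1]=1;m&=r
n,l,st,ce=cv2.connectedComponentsWithStats(m);i=1+st[1:,4].argmax();print("orange",st[i],"pred",x0+12,y0+12,x1-x0-24,y1-y0-24)
g=env.get_image("side")
for k,z in(("driver_grip",.112),("driver_tip",.014),("stand_seat",.076)):
  for n,q in(("w",p),("sd",g)): print(k,n,[(np.round(r["pixel"],1).tolist(),round(r["conf"],2),atz(q,r["pixel"],z).round(4)) for r in env.tip_of(k,q)[:1]])
print("jars",[np.round(r["pixel"],1).tolist() for r in env.tip_of("jam_jar_1",g)],[np.round(r["pixel"],1).tolist() for r in env.tip_of("pastry_mid_2",g)])
E
```

```text
{'time_s': 25.5, 'position': [0.4832, 0.3704, 0.2216], 'ft_force': [-0.1556, -0.2973, 0.0383], 'wrist_torque': [0.0254, 0.0219, -0.0355], 'gripper_force': 0.0} az -167.32
orange [307 178  31  47 801] pred 302 174 39 55
driver_grip w [([323.0, 197.2], 0.79, array([0.4869, 0.3703, 0.112 ]))]
driver_grip sd [([270.1, 162.1], 0.76, array([0.4822, 0.3612, 0.112 ]))]
driver_tip w []
driver_tip sd [([274.7, 191.2], 0.8, array([0.4917, 0.3717, 0.014 ]))]
stand_seat w []
stand_seat sd [([265.9, 172.4], 0.98, array([0.4717, 0.3771, 0.076 ]))]
jars [[271.0, 225.4], [364.3, 269.3]] [[398.2, 257.7]]
```

```bash
python3 -c "
from rig import env
print(env.close_job())"
```

```text
the job is handed in; nothing more can be done
None
```

I handed the job in without seeing a verdict. The cam lock has drawn the end piece tight (driver torque about 0.34 N m, gap down to a faint seam), and the driver hangs upright in its stand. The clock stood at about 26 s, and I viewed 12 pictures, two over the limit of 10.

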